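# Put the press tools back into the roll-top cabinet

### The job

Clear up the screen-printing bench: slide the slatted shutter of the roll-top cabinet all the way up so that it stays open, and put every tool lying on the bench (spanner, L-bracket, T-shaped scraper, C-clamp, four-arm knob; not all may be there) into the foam cut-out of its own outline, flat on the bottom of the cut-out. When all of them are in, pull the shutter fully down again. Leave the ink tub, jars, tape, brush and squeegee where they are.

Things in the scene. Friction and masses are not known exactly. Their poses are not given: they have to be found in the camera images.
- cabinet: Pale wooden roll-top cabinet, an arch 412 mm wide (its y), 450 deep (x), 180 high. Its front faces its own -x; origin on the bench amid the cabinet, below its highest point. Cheeks 16 mm thick, 360 mm clear between, with curved aluminium tracks on their edges. The foam tray fills the front floor (x -192 to -28); the rear from x = 0 is roofed by a fixed shell that the raised shutter slides over.
- track_axis (a point): Centre of the circle that the shutter follows, midway between the cheeks, 50 mm below the bench top, straight below the cabinet's top. The shutter turns about the cabinet's y axis through this point.
- shutter (a joint): Travel of the slatted wooden shutter along its tracks, in rad about track_axis: 0 is fully down (shut), 1.31 is raised fully home over the rear shell, the foam tray then open to front and top. Friction holds it wherever it is left; at the handle it takes about 4 to 8 N. Starts shut or up to 0.3 ajar. The slats' outer faces lie 220 mm from track_axis.
- handle (a point): Middle of the shutter's round steel bar handle, 12 mm thick, 130 mm long along the cabinet's y, on posts at its ends (113 mm clear) 257 mm from track_axis, 37 mm off the slats: a finger fits between. Shut, it is at the front, 23 degrees above the level of track_axis (50 mm over the bench); raising by q swings it by q up and back, to 205 mm over the bench. Pinch from above; it turns in the grip.
- tray: Black foam tray fixed in the cabinet, axes parallel to the cabinet's, 165 mm (x) by 356 mm (y); origin under its centre, 8 mm above the bench. Its top face is 18 mm above the origin. Five cut-outs with upright walls, 8 mm deep, yellow floors 10 mm above the origin, each shaped to one tool's outline with 3 mm of play all round. Plain foam of the same height lies behind it.
- spanner_mid (a point): Spanner, 152 mm long along its y: red grip 22 mm wide (x), 22 high, y -40 to 40; steel open jaw 42 wide, 42 long at -y; steel ring end 29 wide, 30 long at +y (ends 14 thick, 4 off the ground). Point: middle of the grip, 11 mm above the underside. Pinch across x there. 0.16 to 0.28 kg. Lies flat, or is absent (None). Seated, its axes match the tray's.
- spanner_cutout (a point): The spanner's cut-out in the black foam: this point is on its yellow floor, straight below the tool's own point when the tool is seated. Axes as the tray's.
- bracket_mid (a point): Aluminium L corner bracket, 22 mm high, legs 10 thick, 60 long outside. One leg along y (x -5 to 5, y -26 to 34 from the point), one along +x at its -y end (x -5 to 55, y -26 to -16). Point: in the y leg, 11 mm above the underside. Pinch the y leg across x there. 0.13 kg. Lies flat, or is absent (None). Seated, its axes match the tray's.
- bracket_cutout (a point): The L-bracket's cut-out in the black foam: this point is on its yellow floor, straight below the tool's own point when the tool is seated. Axes as the tray's.
- scraper_mid (a point): T-shaped ink scraper, pale wood, 22 mm high: handle 22 wide (x), y -48 to 27 from the point; cross head 66 wide (x), y 27 to 47, green blade. Point: in the handle near the balance, 11 mm above the underside. Pinch the handle across x there. 0.11 kg. Lies flat, or is absent (None). Seated, its axes match the tray's.
- scraper_cutout (a point): The T-shaped scraper's cut-out in the black foam: this point is on its yellow floor, straight below the tool's own point when the tool is seated. Axes as the tray's.
- clamp_mid (a point): Blue C-clamp, 22 mm high: back bar 14 wide (x -7 to 7), y -35 to 35; arms 14 wide at both ends along +x to x = 43; steel screw 14 thick stands out of the +y arm (x 22 to 36, y 35 to 57). Point: middle of the back bar, 11 mm above the underside. Pinch the bar across x there. 0.2 to 0.33 kg. Lies flat, or is absent (None). Seated, its axes match the tray's.
- clamp_cutout (a point): The C-clamp's cut-out in the black foam: this point is on its yellow floor, straight below the tool's own point when the tool is seated. Axes as the tray's.
- knob_mid (a point): Black four-arm knob: plus outline 60 mm across, arms 18 wide, 14 high along x and y; round hub 30 thick, 30 high, brass dot on top. Point: on the hub's axis, 15 mm above the underside. Pinch the hub above the arms in any direction; goes in at any quarter turn. 0.09 kg. Lies flat, or is absent (None).
- knob_cutout (a point): The four-arm knob's cut-out in the black foam: this point is on its yellow floor, straight below the tool's own point when the tool is seated. Axes as the tray's.
- ink_tub: Yellow lidded ink tub, 76 mm across, 125 mm high, on the bench behind the tools; a bystander to leave alone. Origin on its underside.
- ink_jar_red: White ink jar with a red lid, 68 mm across, 80 mm high, behind the tools; a bystander to leave alone. Origin on its underside.
- ink_jar_green: White ink jar with a green lid, 68 mm across, 80 mm high, right of the tools; a bystander to leave alone. Origin on its underside.
- pigment_jar: Small white jar with a blue lid, 44 mm across, 50 mm high, among the tools; a bystander to leave alone. Origin on its underside.
- tape_roll: Brown roll of tape lying flat, 72 mm across, 24 mm high, behind the tools; a bystander to leave alone. Origin on its underside.
- brush: Brush, 170 mm long, lying right of the tools; a bystander to leave alone. Origin on its underside.
- squeegee: Wooden squeegee, 200 mm long, 34 mm high, lying right of the tools; a bystander to leave alone. Origin on its underside.
There are look-alikes about, which are no part of the job. Of the things like the part that bears knob_mid, leave any that is green or orange; of the rest the larger one is meant.

How it is judged:
On the way, in this order (a step that is already met when the one before it is completed fails the run):
1. the shutter is raised fully home and stays there, let go of (value of joint shutter above 1.2 rad and distance between the grasp point and handle above 0.05 m), for 0.3 s.
2. every tool that is present sits at the bottom of its own cut-out with the shutter still up (horizontal distance between spanner_mid and spanner_cutout below 0.007 m and z of spanner_mid in the frame of spanner_cutout below 0.0145 m and angle between each of spanner_mid, bracket_mid, scraper_mid, clamp_mid, knob_mid's own z axis and vertical below 0.08 rad and horizontal distance between bracket_mid and bracket_cutout below 0.007 m and z of bracket_mid in the frame of bracket_cutout below 0.0145 m and horizontal distance between scraper_mid and scraper_cutout below 0.007 m and z of scraper_mid in the frame of scraper_cutout below 0.0145 m and horizontal distance between clamp_mid and clamp_cutout below 0.007 m and z of clamp_mid in the frame of clamp_cutout below 0.0145 m and horizontal distance between knob_mid and knob_cutout below 0.007 m and z of knob_mid in the frame of knob_cutout below 0.0185 m and value of joint shutter above 1.2 rad), for 0.3 s.
At the end, for the whole second after the job is handed in: The shutter is pulled fully down (within 0.06 rad, about 12 mm, of shut) and every tool that was present lies in its own cut-out: within 7 mm of the seated position, its underside within 3.5 mm of the cut-out's floor, and level within 0.08 rad (horizontal distance between spanner_mid and spanner_cutout below 0.007 m and z of spanner_mid in the frame of spanner_cutout below 0.0145 m and angle between each of spanner_mid, bracket_mid, scraper_mid, clamp_mid, knob_mid's own z axis and vertical below 0.08 rad and horizontal distance between bracket_mid and bracket_cutout below 0.007 m and z of bracket_mid in the frame of bracket_cutout below 0.0145 m and horizontal distance between scraper_mid and scraper_cutout below 0.007 m and z of scraper_mid in the frame of scraper_cutout below 0.0145 m and horizontal distance between clamp_mid and clamp_cutout below 0.007 m and z of clamp_mid in the frame of clamp_cutout below 0.0145 m and horizontal distance between knob_mid and knob_cutout below 0.007 m and z of knob_mid in the frame of knob_cutout below 0.0185 m and value of joint shutter below 0.06 rad); the robot touches nothing.
It fails at once if a bystander (tub, jar, tape, brush or squeegee) is pushed more than 6 cm from where it stood (distance of any of ink_tub, ink_jar_red, ink_jar_green, pigment_jar, tape_roll, brush, squeegee from where it was at the start of the episode above 0.06 m).
Of spanner, bracket, scraper, clamp, knob only 4 to 5 are there at a start; the rules pass over those that are not, and their reading is None.
At some moment in a run one of spanner, bracket, scraper, clamp, knob may be knocked a few centimetres aside while the robot is not near it.
It also fails if it takes over 210 s, if anything falls off the work surface, if the arm or the gripper's body presses on something with over 40 N, if the wrist force passes 120 N, or if a joint passes its speed limit or range.

### The arm

A 7-joint arm with a two-finger parallel gripper is mounted at the origin on the work surface. World frame = base frame: x ahead of the robot, y to its left, z up, the work surface at z = 0. Lengths are in m, angles in rad, forces in N, time in s.
With the tool pointing down it reaches from about 0.4 to 0.85 m from the base axis. Payload 10.4 kg.
Tool frame: the origin (TCP) lies on the front face of the gripper's body, between the roots of the fingers; the fingertips stand 73 mm ahead of it and the grasp point (between the pads) lies 54 mm ahead of it; z points along the fingers, y is the line along which they close (so a half turn about z gives the same grasp; the last joint's range is limited). The gripper opens to 85 mm and grips with 20 to 120 N. Pads are 22 mm wide; open, the fingers measure 114 mm over their backs; the gripper's body (76 mm by 85 mm) begins 54 mm behind the grasp point. The pads swing forward as they close: fully open they stand 13 mm farther back than shut.
Start: joints at [1.167, 0.332, -0.065, 1.46, 0.022, 1.35, -0.088], TCP at [0.232, -0.58, 0.304] pointing down, gripper open.
Joint ranges: [-2.6, 2.6], [-0.5, 2.12], [-1.47, 1.34], [0.16, 2.42], [-1.27, 4.41], [0.06, 2.06], [-2.6, 2.6]. Speed limits (rad/s): [2.22, 2.22, 2.79, 2.79, 3.14, 3.14, 3.14].

### API

Orientations are given as a unit quaternion [x, y, z, w].
In Python, from workcell import manip gives the robot as it stands.
- The arm moves only by the shell command python3 -m jog 'ROWS' [FORCE]. ROWS is JSON, a list of rows, each an object with "grip": the gripper command: -1 is fully open, 1 is shut, values between are in proportion; "slide": the shift along the tool's x, y, z in cm, a list of three; "yaw": the turn about the tool's z in rad. A call has 1 to 8 rows; each row shifts and turns the commanded pose from where the row before left it, along the tool's axes as they then stand; what a row does not reach is not made up. A row lasts 1/10 s, in which the tool goes at most 50 mm and 8.59 degrees, less where a joint would pass 70% of its speed; a pose out of reach is approached as far as the arm can. A call with a gripper value outside its range is refused whole. The fingers move at their own pace and stop on an object; FORCE is the grip in N (left out, the last holds). Time passes only in rows, so rows that do not move let the fingers close. It gives the time, the measured TCP pose, the force, the opening and the grip force at its end, in the units of the state.
- manip.get_obs(): the state, without advancing time (a new reading comes with each control period).
- manip.camera(name): name is "side" or "top"; returns the picture (400x640x3 uint8, blue, green, red); there is no depth.
- manip.calibration(name): a dict with "vfov" (degrees; the focal length in pixels is half the picture's height over the tangent of half this angle, whatever the lens; pixels are square), "cx", "cy" (the principal point, pixels), "camera_from_world" (4x4, takes a point from world to camera coordinates). Camera axes: x right, y down, z forward; pixel columns grow to the right and rows downward; lengths in m; the calibration is good to about 2 mm. A picture is of the moment at which its call begins. calibration takes no time and is no camera call.
- manip.hand_in(): hands the job in; it is judged then, once.
Trained networks look in the newest picture that a camera, given by its name, has taken for a name from the list of things; names that differ only in an ending like _2 or _b are one class to them, and where a whole thing is asked for, a point or a joint stands for the part that bears it (a point fixed in the world has none). Each returns a list of dicts, best first, with "conf" (0 to 1); they miss things now and then, are a little off and sometimes report something else, mostly with a low value. They report only what shows in the picture. A call takes as long as a camera call. They do not tell look-alikes from the thing itself.
- manip.masks_of(thing, camera): "region" (400x640 bool, what is visible of it) and "centre" ([column, row] in pixels, amid what is visible of it).
The state is a dict: "clock": time; "joint_pos": joint angles; "joint_velocities": joint speeds; "tau": joint torques, N m; "position": TCP position; "ee_rot": TCP orientation; "ft_force": force on the tool from outside, world axes, zero at the start; "torque": the same for the moment, N m; "grip_width": opening from 0.0 (shut) to 1.0 (fully open); "grasp_force": force on a finger pad.
Only numpy, scipy, OpenCV 4.12 (cv2) and the standard library are available. Lean on these libraries where they do the work, as an engineer would, in place of code of your own. Each camera call takes 0.05 s, during which the arm holds its last target. There are 200 camera calls.

## Working session

There is one attempt and no reset: what is moved stays moved. The work goes in short steps, Python scripts to look and compute and a shell command to move; the robot and the scene stay as the last step left them, time stands still between calls to the robot, and variables do not carry over. Pictures are saved under pics/ and viewed, at most 14 in all, crops included, and the job is handed in when it is done.

```bash
mkdir -p pics; ls; python3 - <<'E'
from workcell import manip
import cv2, numpy as np
for c in ("top","side"):
    im=manip.camera(c); cv2.imwrite(f"pics/{c}0.png",im)
    k=manip.calibration(c); print(c,k["vfov"],k["cx"],k["cy"]); print(np.round(k["camera_from_world"],3))
o=manip.get_obs(); print({k:np.round(v,3).tolist() for k,v in o.items()})
E
```

```text
pics
top 51.456423536993476 311.8580557429744 198.8547108894271
[[-0.022 -1.    -0.02  -0.045]
 [-0.981  0.026 -0.191  0.549]
 [ 0.191  0.015 -0.981  0.956]
 [ 0.     0.     0.     1.   ]]
side 46.186706026098555 315.62446423549903 194.0467469135996
[[-0.441 -0.898  0.002  0.185]
 [-0.643  0.315 -0.698  0.39 ]
 [ 0.626 -0.309 -0.716  1.017]
 [ 0.     0.     0.     1.   ]]
{'clock': 0.1, 'joint_pos': [1.167, 0.333, -0.065, 1.461, 0.022, 1.35, -0.089], 'joint_velocities': [-0.0, -0.004, 0.002, -0.002, -0.001, 0.001, 0.001], 'tau': [0.001, -62.675, 0.049, -39.243, 0.016, 0.007, 0.0], 'position': [0.232, -0.58, 0.303], 'ee_rot': [0.982, 0.189, -0.0, -0.001], 'ft_force': [0.023, 0.184, -0.207], 'torque': [-0.016, -0.053, 0.028], 'grasp_force': 0.0, 'grip_width': 0.999}
```

View pics/top0.png

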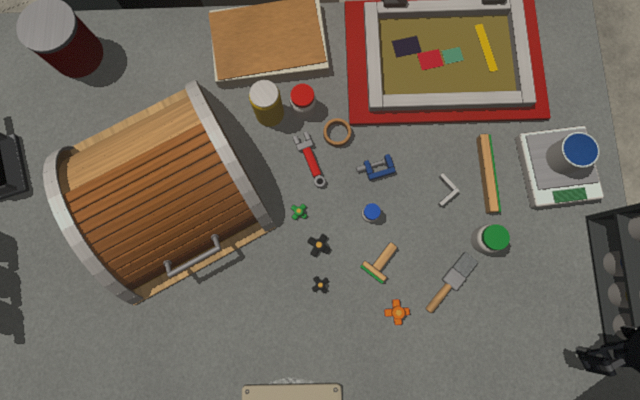

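View pics/side0.png

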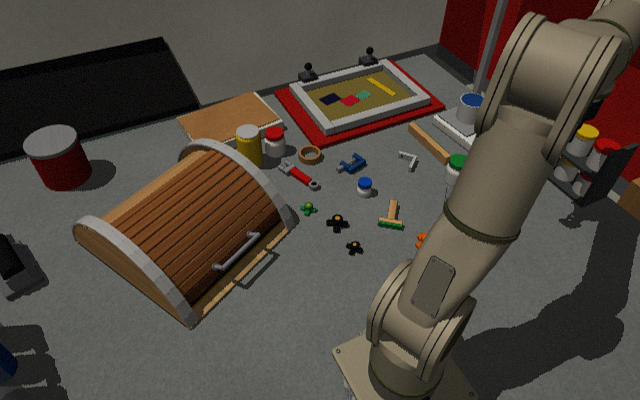

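The knob look-alikes in the top view are green (299,211), large black (318,245), small black (320,285) and orange (398,312). By the description, I choose the large black one at (318,245). The shutter looks shut, with its handle at (193,255). Spanner (311,160), clamp (378,167), bracket (449,190) and scraper (380,262) are all present.

```bash
cat > h.py <<'E'
from workcell import manip
import cv2, numpy as np
from scipy.optimize import minimize
from scipy.spatial.transform import Rotation as R
C={c:manip.calibration(c) for c in("top","side")}
def proj(P,c):
    k=C[c]; P=np.atleast_2d(P); T=np.array(k["camera_from_world"]); q=P@T[:3,:3].T+T[:3,3]
    f=200/np.tan(np.radians(k["vfov"])/2); return np.c_[f*q[:,0]/q[:,2]+k["cx"],f*q[:,1]/q[:,2]+k["cy"]]
def ray(px,c,z):
    k=C[c]; T=np.array(k["camera_from_world"]); f=200/np.tan(np.radians(k["vfov"])/2)
    d=T[:3,:3].T@np.array([(px[0]-k["cx"])/f,(px[1]-k["cy"])/f,1]); o=-T[:3,:3].T@T[:3,3]
    return o+d*(z-o[2])/d[2]
def box(x0,x1,y0,y1,z0=0,z1=22): return np.array([[x,y,z] for x in(x0,x1) for y in(y0,y1) for z in(z0,z1)])/1e3
def cyl(r,z0,z1,n=24): a=np.arange(n)*2*np.pi/n; return np.array([[r*np.cos(t),r*np.sin(t),z] for t in a for z in(z0,z1)])/1e3
def ring(x,y,r,z0,z1): return cyl(r,z0,z1)+np.array([x,y,0])/1e3
# height origin = underside
M=dict(spanner=[box(-11,11,-40,40),box(-21,21,-82+4,-46,4,18),box(-8,8,-50,50,4,18),ring(0,58,14.5,4,18)],
 bracket=[box(-5,5,-26,34),box(-5,55,-26,-16)],
 scraper=[box(-11,11,-48,27),box(-33,33,27,47)],
 clamp=[box(-7,7,-35,35),box(-7,43,-35,-21),box(-7,43,21,35),box(22,36,35,57,4,18)],
 knob=[box(-30,30,-9,9,0,14),box(-9,9,-30,30,0,14),cyl(15,0,30)])
a=np.linspace(np.arcsin(50/230),np.pi-np.arcsin(50/230),40)
M["cabinet"]=[np.array([[.23*np.cos(t),y,.23*np.sin(t)-.05] for t in a for y in(-.206,.206)])]
M["jaw"]=None
S=4
def render(parts,p,c,roi,z=0):
    x0,y0,x1,y1=roi; im=np.zeros(((y1-y0)*S,(x1-x0)*S),np.uint8)
    for b in parts:
        w=b@R.from_euler("z",p[2]).as_matrix().T+np.array([p[0],p[1],z])
        u=(proj(w,c)-[x0-.5,y0-.5])*S-.5
        cv2.fillConvexPoly(im,cv2.convexHull(np.round(u*16).astype(np.int32)),255,shift=4)
    return cv2.resize(im,(x1-x0,y1-y0),interpolation=cv2.INTER_AREA)/255.
def fit(name,masks,p0s,z=0,parts=None):
    parts=parts or M[name]; rois={}
    for c,m in masks.items():
        y,x=np.where(m); rois[c]=(max(x.min()-25,0),max(y.min()-25,0),min(x.max()+25,640),min(y.max()+25,400))
    def cost(p):
        s=0
        for c,m in masks.items():
            r=rois[c]; s+=np.abs(render(parts,p,c,r,z)-m[r[1]:r[3],r[0]:r[2]]).sum()/m.sum()
        return s/len(masks)
    best=None
    for p0 in p0s:
        d=.02 if name=="cabinet" else .006
        r=minimize(cost,p0,method="Nelder-Mead",options=dict(initial_simplex=np.array(p0)+np.array([[-d/2,-d/2,-.15],[d,0,0],[0,d,0],[0,0,.3]]),xatol=1e-4,fatol=1e-4,maxiter=250))
        if best is None or r.fun<best.fun: best=r
    return best.x,best.fun
def wrap(a): return (a+np.pi)%(2*np.pi)-np.pi
E
cat > m1.py <<'E'
from h import *
import pickle
manip.camera("top"); out={}
manip.camera("side")
for n in ("cabinet","shutter","handle","spanner_mid","bracket_mid","scraper_mid","clamp_mid","knob_mid"):
    for c in ("top","side"):
        r=manip.masks_of(n,c); out[n,c]=r
        print(n,c,[(round(d["conf"],2),np.round(d["centre"]).tolist(),int(d["region"].sum())) for d in r])
pickle.dump(out,open("m1.pkl","wb")); print(C["top"].keys())
E
python3 m1.py
```

```text
cabinet top [(0.63, [157.0, 197.0], 31101)]
cabinet side [(0.77, [191.0, 231.0], 22877), (0.4, [234.0, 264.0], 645)]
shutter top [(0.81, [161.0, 208.0], 18170)]
shutter side [(0.75, [198.0, 221.0], 13489)]
handle top [(0.94, [160.0, 209.0], 18216)]
handle side [(0.84, [200.0, 221.0], 13300), (0.66, [192.0, 228.0], 22893)]
spanner_mid top [(0.87, [310.0, 155.0], 582)]
spanner_mid side [(0.69, [299.0, 175.0], 397)]
bracket_mid top [(0.78, [447.0, 190.0], 216)]
bracket_mid side [(0.54, [334.0, 223.0], 268), (0.49, [408.0, 159.0], 167)]
scraper_mid top [(0.84, [377.0, 263.0], 574)]
scraper_mid side [(0.58, [390.0, 221.0], 376)]
clamp_mid top [(0.74, [375.0, 169.0], 467)]
clamp_mid side [(0.55, [353.0, 163.0], 364), (0.45, [450.0, 170.0], 409)]
knob_mid top [(0.91, [393.0, 313.0], 339), (0.74, [302.0, 98.0], 767), (0.69, [297.0, 212.0], 119), (0.6, [316.0, 242.0], 320), (0.53, [320.0, 282.0], 180)]
knob_mid side [(0.73, [352.0, 248.0], 158), (0.56, [336.0, 222.0], 260), (0.4, [417.0, 236.0], 99)]
dict_keys(['vfov', 'cx', 'cy', 'camera_from_world'])
```

```bash
cat > f1.py <<'E'
from h import *
import pickle
o=pickle.load(open("m1.pkl","rb"))
im=cv2.imread("pics/top0.png")
sel=dict(spanner=(0,0),bracket=(0,1),scraper=(0,0),clamp=(0,0),knob=(3,1))
res={}
for n,(i,j) in sel.items():
    t,s=o[n+"_mid","top"][i],o[n+"_mid","side"][j]; m={"top":t["region"],"side":s["region"]}
    g=ray(t["centre"],"top",.011)
    ys=np.arange(0,2*np.pi,np.pi/5) if n!="knob" else [0,.4,.8,1.2]
    for ms in (m,{"top":m["top"]},{"side":m["side"]}):
        p,f=fit(n,ms,[[g[0],g[1],y] for y in (ys if ms is m else [res[n][2]])])
        if ms is m: res[n]=p
        print(n,"+".join(ms),np.round(p[:2]*1e3,1),round(wrap(p[2]),3),round(f,3))
mt=o["cabinet","top"][0]["region"]|o["shutter","top"][0]["region"]
ms=o["cabinet","side"][0]["region"]|o["shutter","side"][0]["region"]
for d in ({"top":mt,"side":ms},{"top":mt},{"side":ms}):
    g=ray([155,190],"top",.08)
    p,f=fit("cabinet",d,[[g[0],g[1],.5]]); print("cab","+".join(d),np.round(p[:2]*1e3,1),round(p[2],3),round(f,3))
    if len(d)==2: res["cabinet"]=p
pickle.dump(res,open("res.pkl","wb"))
big=cv2.resize(im,None,fx=2,fy=2,interpolation=cv2.INTER_CUBIC)
for n,p in res.items():
    msk=(render(M[n],p,"top",(0,0,640,400))>.5).astype(np.uint8)
    ct,_=cv2.findContours(cv2.resize(msk,None,fx=2,fy=2,interpolation=0),0,1); cv2.drawContours(big,ct,-1,(0,255,255),1)
p=res["cabinet"]
for q in (0,.15,.3):
    a_=np.radians(23)+q; h=np.array([[-.257*np.cos(a_),y,.257*np.sin(a_)-.05] for y in(-.065,.065)])@R.from_euler("z",p[2]).as_matrix().T+[p[0],p[1],0]
    u=proj(h,"top"); print(q,np.round(u).tolist(),np.round(proj(h,"side")).tolist()); cv2.line(big,*[tuple(int(v*2) for v in k) for k in u],(255,255,0),1)
cv2.imwrite("pics/ov1.png",big[120:700,60:860])
E
python3 f1.py
```

```text
spanner top+side [652.8 -57.7] 1.923 0.224
spanner top [654.  -57.3] 1.93 0.2
spanner side [646.6 -60.4] 1.93 0.233
bracket top+side [ 553.5 -402.9] 0.677 0.293
bracket top [ 554.5 -401.2] 0.654 0.233
bracket side [ 550.1 -402.8] 0.666 0.188
scraper top+side [ 399.3 -226.5] 0.891 0.161
scraper top [ 400.3 -225. ] 0.874 0.078
scraper side [ 398.3 -227.8] 0.879 0.165
clamp top+side [ 617.2 -235.4] 0.262 0.244
clamp top [ 617.9 -234.8] 0.263 0.185
clamp side [ 612.2 -238.9] 0.32 0.192
knob top+side [438.8 -71.5] 1.024 0.183
knob top [439.3 -70.9] 1.011 0.116
knob side [436.6 -74.1] 0.978 0.163
cab top+side [596. 307.] 0.487 0.068
cab top [597.6 309.9] 0.493 0.046
cab side [595.7 307.1] 0.477 0.087
0 [[230.0, 255.0], [181.0, 282.0]] [[267.0, 245.0], [232.0, 280.0]]
0.15 [[224.0, 247.0], [173.0, 275.0]] [[261.0, 233.0], [225.0, 268.0]]
0.3 [[216.0, 237.0], [164.0, 266.0]] [[253.0, 221.0], [216.0, 255.0]]
```

View pics/ov1.png

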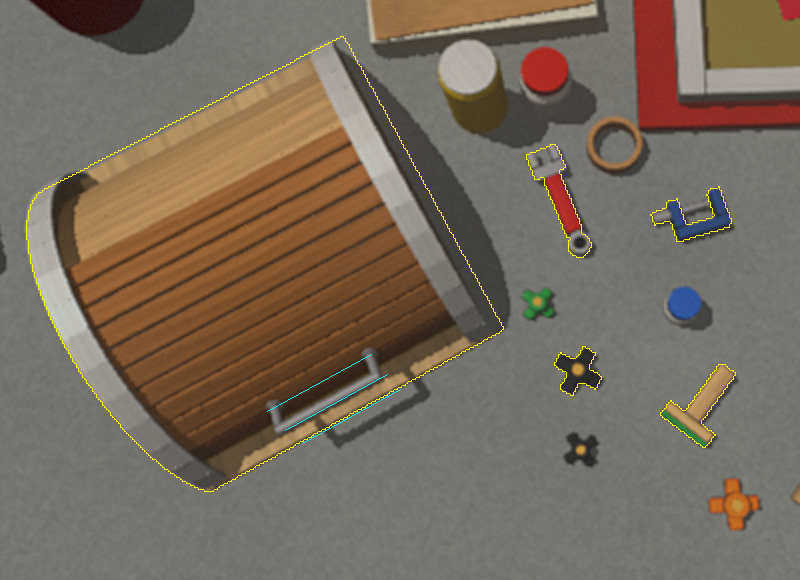

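Overlay: all the outlines sit on their objects, and the chosen knob is the larger black one (crop 578,369). The handle is slightly ajar, around q≈0.15. Next I'll measure it from its grey pixels in both views.

```bash
cat > hd.py <<'E'
from h import *
import pickle
p=pickle.load(open("res.pkl","rb"))["cabinet"]; Rz=R.from_euler("z",p[2]).as_matrix()
ims={c:cv2.imread(f"pics/{c}0.png") for c in("top","side")}
W={}
for c,im in ims.items():
    h=cv2.cvtColor(im,cv2.COLOR_BGR2HSV); W[c]=((h[...,1]<60)&(h[...,2]>95)).astype(np.uint8)
def bar(q,dy): 
    a_=np.radians(23)+q
    pts=[[-r*np.cos(a_),dy+y,r*np.sin(a_)-.05] for y in(-.0565,.0565) for r in(.251,.263)]
    b=[np.array([[-.257*np.cos(a_)+.006*np.cos(t),dy+y,.257*np.sin(a_)-.05+.006*np.sin(t)] for t in np.arange(0,6.28,.6) for y in(-.065,.065)])]
    return b
best=[]
for q in np.arange(0,.36,.01):
    for dy in np.arange(-.012,.013,.003):
        s=[]
        for c in W:
            m=render(bar(q,dy),p,c,(100,180,320,330)); s.append((m*W[c][180:330,100:320]).sum()/m.sum())
        best.append((sum(s),round(q,3),round(dy,3),[round(float(v),2) for v in s]))
best.sort(reverse=True); print(best[:6])
q,dy=best[0][1:3]; a_=np.radians(23)+q
for D in (0,dy): print("handle world",np.round(Rz@[-.257*np.cos(a_),D,.257*np.sin(a_)-.05]+[p[0],p[1],0],4))
cs=[]
for c,(x,y) in dict(top=(195,255),side=(240,250)).items():
    im=ims[c].copy(); m=(render(bar(q,dy),p,c,(0,0,640,400))>.5).astype(np.uint8)
    im=cv2.resize(im[y-45:y+45,x-45:x+45],(400,400),interpolation=cv2.INTER_CUBIC)
    ct,_=cv2.findContours(cv2.resize(m[y-45:y+45,x-45:x+45],(400,400)),0,1); cv2.drawContours(im,ct,-1,(255,255,0),1); cs.append(im)
cv2.imwrite("pics/hd.png",np.hstack(cs))
E
python3 hd.py
```

```text
[(np.float64(1.1904866815355473), np.float64(0.19), np.float64(0.009), [0.79, 0.4]), (np.float64(1.1788256796101624), np.float64(0.19), np.float64(0.006), [0.79, 0.39]), (np.float64(1.1646883078596093), np.float64(0.19), np.float64(0.012), [0.76, 0.41]), (np.float64(1.1597703740478673), np.float64(0.19), np.float64(0.003), [0.77, 0.39]), (np.float64(1.1391215974370121), np.float64(0.18), np.float64(0.009), [0.75, 0.39]), (np.float64(1.1155857261281539), np.float64(0.18), np.float64(0.012), [0.74, 0.38])]
handle world [0.4075 0.2072 0.0933]
handle world [0.4032 0.2152 0.0933]
```

View pics/hd.png

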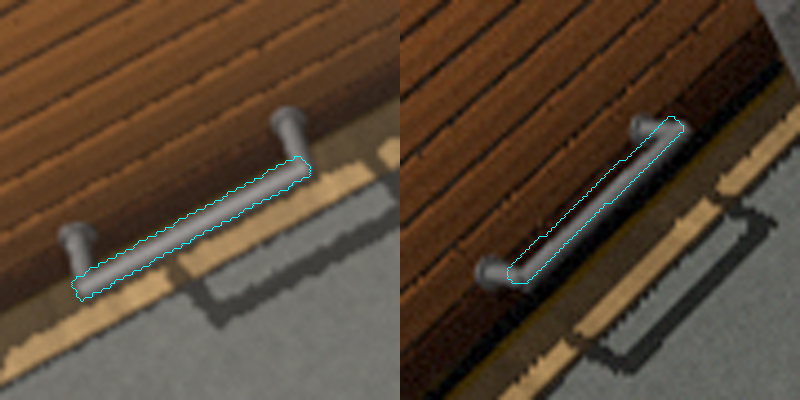

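```bash
cat > plan.py <<'E'
import sys,numpy as np
from workcell import manip
from scipy.spatial.transform import Rotation as R
def pose():
    o=manip.get_obs(); m=R.from_quat(o["ee_rot"]).as_matrix(); return np.array(o["position"]),np.arctan2(m[1,0],m[0,0]),m,o
if __name__=="__main__":
    # args: waypoints x,y,z,theta (m, rad; TCP).  prints yaw (first) then slide in cm, waypoint by waypoint
    p,t,m,o=pose(); print("now",np.round(p,4),round(t,3),"tilt",np.round(m[:2,2],3),"F",np.round(o["ft_force"],1),"grip",round(o["grip_width"],3),round(o["grasp_force"],1),"t",round(o["clock"],1))
    for a in sys.argv[1:]:
        x,y,z,th=map(float,a.split(",")); d=np.array([x,y,z])-p; c,s=np.cos(th),np.sin(th)
        yw=-((th-t+np.pi)%(2*np.pi)-np.pi)
        print(a,"yaw",round(yw,3),"slide",np.round(100*np.array([d[0]*c+d[1]*s,d[0]*s-d[1]*c,-d[2]]),2)); p=np.array([x,y,z]); t=th
E
python3 -m jog '[{"grip":0.25,"slide":[0,0,-0.5],"yaw":-0.14},{"grip":0.25,"slide":[0,0,-0.5],"yaw":-0.14},{"grip":0.25,"slide":[0,0,-0.5],"yaw":-0.14},{"grip":0.25,"slide":[0,0,-0.5],"yaw":-0.14},{"grip":0.25,"slide":[0,0,-0.5],"yaw":-0.14},{"grip":0.25,"slide":[0,0,-0.5],"yaw":-0.14},{"grip":0.25,"slide":[0,0,-0.5],"yaw":-0.14},{"grip":0.25,"slide":[0,0,-0.5],"yaw":-0.14}]' 40
python3 -m jog '[{"grip":0.25,"slide":[0,0,0],"yaw":-0.14},{"grip":0.25,"slide":[0,0,0],"yaw":-0.14},{"grip":0.25,"slide":[0,0,0],"yaw":-0.14},{"grip":0.25,"slide":[0,0,0],"yaw":-0.14},{"grip":0.25,"slide":[0,0,0],"yaw":0}]'
python3 plan.py .5,-.28,.344,2.058 .52,.1,.344,2.058 .403,.213,.34,2.058 .403,.213,.151,2.058
```

```text
clock: 1.8
position: [0.2323, -0.5802, 0.3441]
ee_rot: [0.729, 0.684, -0.0, 0.0]
ft_force: [-0.5, -0.0, -0.5]
grip_width: 0.378
grasp_force: 0.0
clock: 2.3
position: [0.2322, -0.5803, 0.3439]
ee_rot: [0.514, 0.858, 0.0, 0.0]
ft_force: [0.9, -1.2, 0.1]
grip_width: 0.373
grasp_force: 0.0
now [ 0.2322 -0.5803  0.3439] 2.063 tilt [ 0. -0.] F [ 0.9 -1.2  0.1] grip 0.373 0.0 t 2.3
.5,-.28,.344,2.058 yaw 0.005 slide [ 1.400e+01  3.772e+01 -1.000e-02]
.52,.1,.344,2.058 yaw -0.0 slide [32.64 19.56 -0.  ]
.403,.213,.34,2.058 yaw -0.0 slide [15.46 -5.05  0.4 ]
.403,.213,.151,2.058 yaw -0.0 slide [ 0.   0.  18.9]
```

```bash

python3 -m jog '[{"grip":0.25,"slide":[1.75,4.7,0],"yaw":0},{"grip":0.25,"slide":[1.75,4.7,0],"yaw":0},{"grip":0.25,"slide":[1.75,4.7,0],"yaw":0},{"grip":0.25,"slide":[1.75,4.7,0],"yaw":0},{"grip":0.25,"slide":[1.75,4.7,0],"yaw":0},{"grip":0.25,"slide":[1.75,4.7,0],"yaw":0},{"grip":0.25,"slide":[1.75,4.7,0],"yaw":0},{"grip":0.25,"slide":[1.75,4.7,0],"yaw":0}]' >/dev/null
python3 -m jog '[{"grip":0.25,"slide":[4.1,2.45,0],"yaw":0},{"grip":0.25,"slide":[4.1,2.45,0],"yaw":0},{"grip":0.25,"slide":[4.1,2.45,0],"yaw":0},{"grip":0.25,"slide":[4.1,2.45,0],"yaw":0},{"grip":0.25,"slide":[4.1,2.45,0],"yaw":0},{"grip":0.25,"slide":[4.1,2.45,0],"yaw":0},{"grip":0.25,"slide":[4.1,2.45,0],"yaw":0},{"grip":0.25,"slide":[4.1,2.45,0],"yaw":0}]' >/dev/null
python3 -m jog '[{"grip":0.25,"slide":[3.9,-1.3,0],"yaw":0},{"grip":0.25,"slide":[3.9,-1.3,0],"yaw":0},{"grip":0.25,"slide":[3.9,-1.3,0],"yaw":0},{"grip":0.25,"slide":[3.9,-1.3,0],"yaw":0},{"grip":0.25,"slide":[0,0,0],"yaw":0},{"grip":0.25,"slide":[0,0,0],"yaw":0}]' >/dev/null
python3 plan.py .403,.213,.20,2.058 .403,.213,.151,2.058
```

```text
now [0.3963 0.2145 0.3443] 2.059 tilt [ 0.002 -0.001] F [ 0.1 -0.2 -0.3] grip 0.379 0.0 t 4.5
.403,.213,.20,2.058 yaw 0.001 slide [-0.45  0.52 14.43]
.403,.213,.151,2.058 yaw -0.0 slide [0.  0.  4.9]
```

```bash

python3 -m jog '[{"grip":0.25,"slide":[-0.4,0.5,3],"yaw":0},{"grip":0.25,"slide":[0,0,4],"yaw":0},{"grip":0.25,"slide":[0,0,4],"yaw":0},{"grip":0.25,"slide":[0,0,3.4],"yaw":0},{"grip":0.25,"slide":[0,0,0],"yaw":0},{"grip":0.25,"slide":[0,0,1.2],"yaw":0},{"grip":0.25,"slide":[0,0,1.2],"yaw":0},{"grip":0.25,"slide":[0,0,1.2],"yaw":0}]' 
python3 -m jog '[{"grip":0.25,"slide":[0,0,0.7],"yaw":0},{"grip":0.25,"slide":[0,0,0.6],"yaw":0},{"grip":0.25,"slide":[0,0,0],"yaw":0}]'
python3 - <<'E'
from h import *
im=manip.camera("side"); t=manip.camera("top")
cv2.imwrite("pics/g1.png",np.hstack([cv2.resize(im[180:320,160:300],(400,400),interpolation=2),cv2.resize(t[180:320,130:270],(400,400),interpolation=2)]))
E
```

```text
clock: 5.3
position: [0.4038, 0.213, 0.1641]
ee_rot: [0.515, 0.857, 0.001, 0.001]
ft_force: [0.1, -0.6, -0.5]
grip_width: 0.373
grasp_force: 0.0
clock: 5.6
position: [0.4027, 0.2129, 0.1504]
ee_rot: [0.514, 0.857, -0.0, -0.0]
ft_force: [-0.1, -0.5, 0.2]
grip_width: 0.37
grasp_force: 0.0
```

View pics/g1.png

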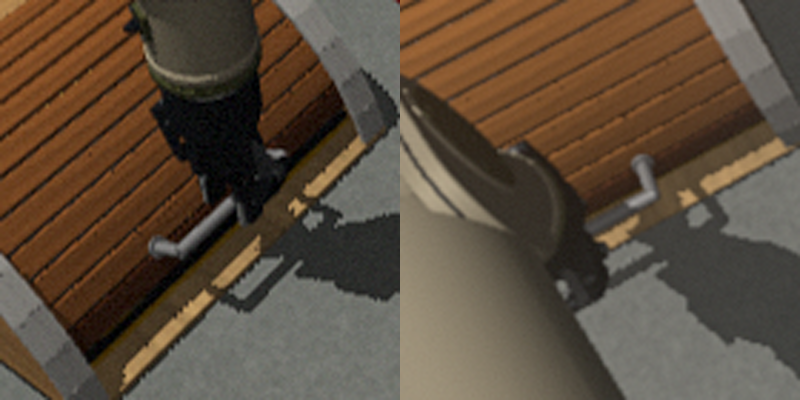

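The side view shows the bar running between the two fingers, at about (235,205) in the crop, so I'll close on it.

```bash

python3 -m jog '[{"grip":1,"slide":[0,0,0],"yaw":0},{"grip":1,"slide":[0,0,0],"yaw":0},{"grip":1,"slide":[0,0,0],"yaw":0},{"grip":1,"slide":[0,0,0],"yaw":0},{"grip":1,"slide":[0,0,0],"yaw":0},{"grip":1,"slide":[0,0,0],"yaw":0}]' 40
python3 - <<'E'
import numpy as np
# tool y = direction (theta-90)= cabinet +x ; arc steps from q0=.19 to 1.31
b=np.radians(23); q=np.linspace(.19,1.33,17); x=-25.7*np.cos(b+q); z=25.7*np.sin(b+q)
for i in range(16): print(round(q[i+1],2),round(x[i+1]-x[i],2),round(-(z[i+1]-z[i]),2))
E
```

```text
clock: 6.3
position: [0.4017, 0.2123, 0.1507]
ee_rot: [0.515, 0.857, -0.002, -0.001]
ft_force: [-8.1, -3.9, 6.4]
grip_width: 0.12
grasp_force: 39.7
0.26 1.07 -1.48
0.33 1.18 -1.4
0.4 1.27 -1.31
0.48 1.36 -1.22
0.55 1.45 -1.12
0.62 1.52 -1.01
0.69 1.59 -0.9
0.76 1.65 -0.79
0.83 1.7 -0.67
0.9 1.75 -0.55
0.97 1.78 -0.42
1.05 1.81 -0.29
1.12 1.82 -0.16
1.19 1.83 -0.03
1.26 1.83 0.1
1.33 1.82 0.23
```

```bash

python3 -m jog '[{"grip":1,"slide":[0,1.07,-1.48],"yaw":0},{"grip":1,"slide":[0,1.18,-1.4],"yaw":0},{"grip":1,"slide":[0,1.27,-1.31],"yaw":0},{"grip":1,"slide":[0,1.36,-1.22],"yaw":0},{"grip":1,"slide":[0,0,0],"yaw":0}]'
python3 plan.py
```

```text
clock: 6.8
position: [0.4435, 0.2346, 0.2066]
ee_rot: [0.515, 0.857, -0.005, -0.001]
ft_force: [-29.5, -19.1, 41.9]
grip_width: 0.113
grasp_force: 44.6
now [0.4435 0.2346 0.2066] 2.061 tilt [-0.008 -0.008] F [-29.5 -19.1  41.9] grip 0.113 44.6 t 6.8
```

```bash

python3 -m jog '[{"grip":1,"slide":[0,-0.2,-0.2],"yaw":0},{"grip":1,"slide":[0,0,0],"yaw":0}]' 40
python3 - <<'E'
import numpy as np
b=np.radians(23); q=np.linspace(.44,1.34,15); x=-25.7*np.cos(b+q); z=25.7*np.sin(b+q)
for i in range(14): print(round(q[i+1],2),round(x[i+1]-x[i],2),round(-(z[i+1]-z[i]),2))
E
```

```text
clock: 7.0
position: [0.4431, 0.2341, 0.2069]
ee_rot: [0.515, 0.857, -0.002, -0.0]
ft_force: [-8.7, -5.1, 7.5]
grip_width: 0.122
grasp_force: 41.1
0.5 1.27 -1.06
0.57 1.33 -0.98
0.63 1.39 -0.89
0.7 1.45 -0.8
0.76 1.49 -0.7
0.83 1.54 -0.61
0.89 1.57 -0.51
0.95 1.6 -0.4
1.02 1.62 -0.3
1.08 1.64 -0.2
1.15 1.65 -0.09
1.21 1.65 0.02
1.28 1.65 0.12
1.34 1.64 0.23
```

```bash

python3 -m jog '[{"grip":1,"slide":[0,1.25,-1.1],"yaw":0},{"grip":1,"slide":[0,1.33,-1.0],"yaw":0},{"grip":1,"slide":[0,1.39,-0.9],"yaw":0},{"grip":1,"slide":[0,1.45,-0.8],"yaw":0},{"grip":1,"slide":[0,0,0],"yaw":0}]' | grep -E "pos|ft"
python3 -m jog '[{"grip":1,"slide":[0,1.49,-0.7],"yaw":0},{"grip":1,"slide":[0,1.54,-0.6],"yaw":0},{"grip":1,"slide":[0,1.57,-0.5],"yaw":0},{"grip":1,"slide":[0,0,0],"yaw":0}]' | grep -E "pos|ft"
```

```text
position: [0.4935, 0.2607, 0.2469]
ft_force: [-2.7, -5.1, 15.9]
position: [0.5347, 0.2824, 0.2648]
ft_force: [2.3, -2.2, 9.8]
```

```bash

python3 -m jog '[{"grip":1,"slide":[0,1.6,-0.45],"yaw":0},{"grip":1,"slide":[0,1.62,-0.3],"yaw":0},{"grip":1,"slide":[0,1.64,-0.2],"yaw":0},{"grip":1,"slide":[0,1.65,-0.1],"yaw":0},{"grip":1,"slide":[0,0,0],"yaw":0}]' | grep -E "pos|ft"
python3 -m jog '[{"grip":1,"slide":[0,1.0,0],"yaw":0},{"grip":1,"slide":[0,1.0,0.05],"yaw":0},{"grip":1,"slide":[0,1.0,0.1],"yaw":0},{"grip":1,"slide":[0,0.9,0.1],"yaw":0},{"grip":1,"slide":[0,0,0],"yaw":0}]' | grep -E "pos|ft"
```

```text
position: [0.5923, 0.313, 0.274]
ft_force: [6.9, -0.5, 1.0]
position: [0.6251, 0.3304, 0.2714]
ft_force: [-1.3, -5.8, 5.8]
```

```bash

python3 -m jog '[{"grip":1,"slide":[0,0.4,0.1],"yaw":0},{"grip":1,"slide":[0,0,0],"yaw":0},{"grip":1,"slide":[0,0,0],"yaw":0}]' | grep -E "pos|ft"
python3 -m jog '[{"grip":0.3,"slide":[0,0,0],"yaw":0},{"grip":0.3,"slide":[0,0,0],"yaw":0},{"grip":0.3,"slide":[0,0,0],"yaw":0},{"grip":0.3,"slide":[0,0,0],"yaw":0},{"grip":0.3,"slide":[0,0,-3],"yaw":0},{"grip":0.3,"slide":[0,0,-4],"yaw":0},{"grip":0.3,"slide":[0,0,-3],"yaw":0},{"grip":0.3,"slide":[0,0,0],"yaw":0}]' 
python3 plan.py .6,-.2,.37,2.058
```

```text
position: [0.6258, 0.3308, 0.2713]
ft_force: [-20.2, -18.9, 19.0]
clock: 10.0
position: [0.6284, 0.3341, 0.3751]
ee_rot: [0.515, 0.857, 0.003, 0.001]
ft_force: [-0.2, 1.0, 0.3]
grip_width: 0.349
grasp_force: 0.0
now [0.6284 0.3341 0.3751] 2.061 tilt [0.006 0.004] F [-0.2  1.   0.3] grip 0.349 0.0 t 10.0
.6,-.2,.37,2.058 yaw 0.003 slide [-45.86 -27.52   0.51]
```

```bash

python3 -m jog '[{"grip":0.3,"slide":[0,0,0],"yaw":-0.085},{"grip":0.3,"slide":[0,0,0],"yaw":-0.085}]' >/dev/null
python3 -m jog '[{"grip":0,"slide":[-3.33,-3.19,0],"yaw":0},{"grip":0,"slide":[-3.33,-3.19,0],"yaw":0},{"grip":0,"slide":[-3.33,-3.19,0],"yaw":0},{"grip":0,"slide":[-3.33,-3.19,0],"yaw":0},{"grip":0,"slide":[-3.33,-3.19,0],"yaw":0},{"grip":0,"slide":[-3.33,-3.19,0],"yaw":0},{"grip":0,"slide":[-3.33,-3.19,0],"yaw":0},{"grip":0,"slide":[-3.33,-3.19,0],"yaw":0}]' >/dev/null
python3 -m jog '[{"grip":0,"slide":[-3.33,-3.19,0],"yaw":0},{"grip":0,"slide":[-3.33,-3.19,0],"yaw":0},{"grip":0,"slide":[-3.33,-3.19,0],"yaw":0},{"grip":0,"slide":[-3.33,-3.19,0],"yaw":0},{"grip":0,"slide":[-3.33,-3.19,0],"yaw":0},{"grip":0,"slide":[-3.33,-3.19,0],"yaw":0},{"grip":0,"slide":[-3.33,-3.19,0],"yaw":0},{"grip":0,"slide":[-3.33,-3.19,0],"yaw":0}]' |grep -E "pos|clock"
python3 - <<'E'
from h import *
im=manip.camera("top"); s=manip.camera("side"); cv2.imwrite("pics/top2.png",im); cv2.imwrite("pics/side2.png",s)
cv2.imwrite("pics/v2.png",cv2.resize(im[80:320,40:360],(800,600),interpolation=2))
E
```

```text
clock: 11.8
position: [0.551, -0.4027, 0.3695]
```

View pics/v2.png

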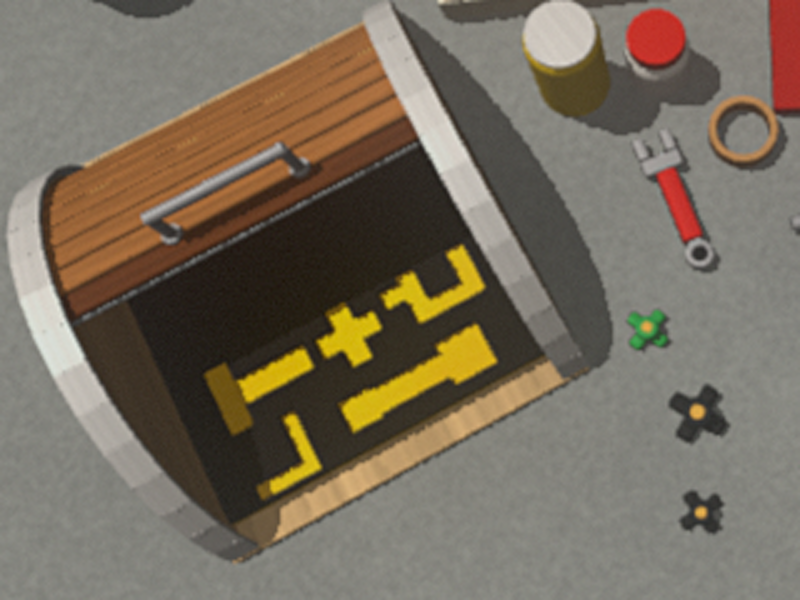

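All five cut-outs show. In full-image pixels, they are roughly bracket (160,265), scraper (145,232), knob (180,214), clamp (213,194) and spanner (208,230). The shutter stayed up. Next I'll fit the cut-outs and refit the tools.

```bash
cat > tray.py <<'E'
from h import *
import pickle
M["spanner"]=[box(-11,11,-40,40),box(-21,21,-66,-40,4,18),box(-21,-10,-82,-60,4,18),box(10,21,-82,-60,4,18),box(-7,7,-50,50,4,18),ring(0,55.5,14.5,4,18)]
OUT=dict(spanner=[(-11,11,-40,40),(-21,21,-82,-40),(-14.5,14.5,40,70)],bracket=[(-5,5,-26,34),(-5,55,-26,-16)],
 scraper=[(-11,11,-48,27),(-33,33,27,47)],clamp=[(-7,7,-35,35),(-7,43,-35,-21),(-7,43,21,35),(22,36,35,57)],knob=[(-30,30,-9,9),(-9,9,-30,30)])
ROI=dict(top=(90,150,260,300),side=(150,180,310,330))
def flat(n,z): return [box(a-3,b+3,c-3,d+3,z,z) for a,b,c,d in OUT[n]]
def rend(pose,locs,c,noclip=False):
    im=0
    for n,(x,y) in locs.items():
        Rz=R.from_euler("z",pose[2]).as_matrix(); w=Rz@[x,y,0]; p=[pose[0]+w[0],pose[1]+w[1],pose[2]]
        f=render(flat(n,18),p,c,ROI[c]); t=render(flat(n,26),p,c,ROI[c]); im=np.maximum(im,np.minimum(f,t)) if not np.isscalar(im) else np.minimum(f,t)
    return im
if __name__=="__main__":
    res=pickle.load(open("res.pkl","rb")); cab=res["cabinet"]; Y={}
    for c in ROI:
        im=cv2.imread(f"pics/{c}2.png"); h=cv2.cvtColor(im,cv2.COLOR_BGR2HSV); r=ROI[c]
        Y[c]=((h[...,0]>20)&(h[...,0]<34)&(h[...,1]>190)&(h[...,2]>60))[r[1]:r[3],r[0]:r[2]].astype(float); print(c,Y[c].sum())
    guess=dict(bracket=(160,268),scraper=(150,228),knob=(180,214),clamp=(216,203),spanner=(205,233))
    Rz=R.from_euler("z",cab[2]).as_matrix(); loc={}
    for n,g in guess.items(): loc[n]=(Rz.T@(ray(g,"top",.018)-[cab[0],cab[1],0]))[:2]
    sc={}
    for cams in (["top","side"],["top"],["side"]):
        l=dict(loc); th=cab[2]
        def cost1(v,n): 
            s=0
            for c in cams:
                m=rend([cab[0],cab[1],v[2]],{n:v[:2]},c); w=cv2.dilate((m>0).astype(np.uint8),np.ones((9,9)))
                s+=(np.abs(m-Y[c])*w).sum()/m.sum()
            return s
        for n in l:
            b=min((minimize(cost1,[l[n][0]+dx,l[n][1]+dy,th],args=(n,),method="Nelder-Mead",options=dict(initial_simplex=np.array([l[n][0]+dx,l[n][1]+dy,th])+np.array([[0,0,-.03],[.006,0,0],[0,.006,0],[0,0,.04]]),xatol=1e-4,fatol=1e-4)) for dx in (-.006,.006) for dy in (-.008,.008)),key=lambda r:r.fun)
            w=R.from_euler("z",b.x[2]).as_matrix()@[b.x[0],b.x[1],0]+[cab[0],cab[1],0]
            print("+".join(cams),n,"world",np.round(w[:2]*1e3,1),"yaw",round(b.x[2],3),"local",np.round((Rz.T@(w-[cab[0],cab[1],0]))[:2]*1e3,1),round(b.fun/len(cams),3))
            sc[tuple(cams),n]=(*w[:2],b.x[2])
    pickle.dump(sc,open("cut.pkl","wb"))
E
python3 tray.py
```

```text
top 2521.0
side 1327.0
top+side bracket world [386.1 324. ] yaw 0.483 local [-177.6  113.2] 0.239
top+side scraper world [479.9 359.1] yaw 0.462 local [-78.3 100.4] 0.303
top+side knob world [524.3 274.7] yaw 0.479 local [-78.5   5. ] 0.191
top+side clamp world [557.9 174.6] yaw 0.478 local [-95.7 -99.2] 0.192
top+side spanner world [473.9 210.7] yaw 0.484 local [-153.   -27.9] 0.122
top bracket world [386.7 324.1] yaw 0.498 local [-177.  113.] 0.145
top scraper world [480.4 359.9] yaw 0.468 local [-77.5 100.8] 0.102
top knob world [524.9 275.3] yaw 0.491 local [-77.6   5.2] 0.108
top clamp world [558.8 175.2] yaw 0.482 local [-94.5 -99.1] 0.098
top spanner world [474.6 211.5] yaw 0.482 local [-152.   -27.6] 0.055
side bracket world [385.1 322.8] yaw 0.474 local [-179.   112.6] 0.267
side scraper world [479.2 356.2] yaw 0.465 local [-80.2  98.1] 0.45
side knob world [523.2 272.7] yaw 0.485 local [-80.4   3.7] 0.232
side clamp world [557.4 173.4] yaw 0.479 local [ -96.7 -100. ] 0.222
side spanner world [473. 209.] yaw 0.482 local [-154.5  -29.1] 0.139
```

```bash
cat > tools.py <<'E'
from tray import *
SEL=dict(spanner=lambda h,v:((h[...,0]<8)|(h[...,0]>170))&(h[...,1]>130)&(h[...,2]>60),
 clamp=lambda h,v:(h[...,0]>95)&(h[...,0]<130)&(h[...,1]>100)&(h[...,2]>35),
 scraper=lambda h,v:((h[...,0]>8)&(h[...,0]<85)&(h[...,1]>75)&(h[...,2]>50)),
 bracket=lambda h,v:(h[...,1]<60)&(h[...,2]>135),
 knob=lambda h,v:((h[...,2]<62)|((h[...,0]<30)&(h[...,1]>120))))
PARTS=dict(M); PARTS["spanner"]=[M["spanner"][0]]; PARTS["clamp"]=M["clamp"][:3]
def colfit(n,pics,p0,z=0,verbose=True):
    out={}; masks={}
    for c,f in pics.items():
        im=cv2.imread(f) if isinstance(f,str) else f
        h=cv2.cvtColor(im,cv2.COLOR_BGR2HSV); near=cv2.dilate((render(M[n],p0,c,(0,0,640,400),z)>.1).astype(np.uint8),np.ones((13,13)))
        m=SEL[n](h,im)&(near>0); k,l,st,_=cv2.connectedComponentsWithStats(m.astype(np.uint8),connectivity=8)
        if k>1: m=l==1+np.argmax(st[1:,4])
        masks[c]=m
    for key in [list(masks)]+([[c] for c in masks] if len(masks)>1 else []):
        p,f=fit(n,{c:masks[c] for c in key},[[p0[0]+a,p0[1]+b,p0[2]] for a in(-.004,.004) for b in(-.004,.004)],z,PARTS[n])
        if verbose: print(n,"+".join(key),np.round(p[:2]*1e3,1),round(wrap(p[2]),3),round(f,3),[int(masks[c].sum()) for c in key])
        out["+".join(key)]=p
    return out
if __name__=="__main__":
    r=pickle.load(open("res.pkl","rb")); o={}
    for n in SEL: o[n]=colfit(n,dict(top="pics/top0.png",side="pics/side0.png"),r[n])
    pickle.dump(o,open("tools.pkl","wb"))
E
python3 tools.py
```

```text
spanner top+side [653.6 -58.9] 1.924 0.283 [254, 190]
spanner top [655.4 -57.8] 1.92 0.206 [254]
spanner side [652.1 -61.5] 1.818 0.327 [190]
clamp top+side [ 617.6 -237.2] 0.236 0.59 [270, 193]
clamp top [ 617.9 -234.6] 0.2 0.537 [270]
clamp side [ 618.3 -237.2] 0.195 0.633 [193]
scraper top+side [ 398.9 -227.1] 0.882 0.249 [521, 315]
scraper top [ 399.3 -226. ] 0.888 0.102 [521]
scraper side [ 404.3 -232.9] 0.887 0.355 [315]
bracket top+side [ 557.2 -408.2] 0.738 1.741 [164, 50]
bracket top [ 555.4 -405.1] 0.673 0.632 [164]
bracket side [ 563.5 -414.8] 0.82 2.727 [50]
knob top+side [437.8 -73.5] 1.01 0.205 [279, 256]
knob top [438.3 -73.3] 0.996 0.202 [279]
knob side [435.9 -73.8] 0.987 0.185 [256]
```

```bash

python3 plan.py .5535,-.4022,.15,2.231 .5535,-.4022,.083,2.231
```

```text
now [ 0.5484 -0.4088  0.3676] 2.221 tilt [-0.003 -0.001] F [-0.  -0.1 -0.8] grip 0.502 0.0 t 11.9
.5535,-.4022,.15,2.231 yaw -0.01 slide [ 0.2   0.81 21.76]
.5535,-.4022,.083,2.231 yaw -0.0 slide [0.  0.  6.7]
```

```bash

python3 -m jog '[{"grip":0,"slide":[0.2,0.8,4],"yaw":-0.01},{"grip":0,"slide":[0,0,4.5],"yaw":0},{"grip":0,"slide":[0,0,4.5],"yaw":0},{"grip":0,"slide":[0,0,4.5],"yaw":0},{"grip":0,"slide":[0,0,4.2],"yaw":0},{"grip":0,"slide":[0,0,3],"yaw":0},{"grip":0,"slide":[0,0,0],"yaw":0},{"grip":0,"slide":[0,0,0],"yaw":0}]' >/dev/null
python3 plan.py .5535,-.4022,.083,2.231
python3 - <<'E'
from h import *
im=manip.camera("side"); t=manip.camera("top")
cv2.imwrite("pics/g2.png",np.hstack([cv2.resize(im[100:200,350:450],(400,400),interpolation=2),cv2.resize(t[140:240,400:500],(400,400),interpolation=2)]))
E
```

```text
now [ 0.5568 -0.3942  0.1235] 2.241 tilt [0. 0.] F [0.1 0.5 1. ] grip 0.501 0.0 t 12.7
.5535,-.4022,.083,2.231 yaw 0.01 slide [-0.43 -0.75  4.05]
```

View pics/g2.png

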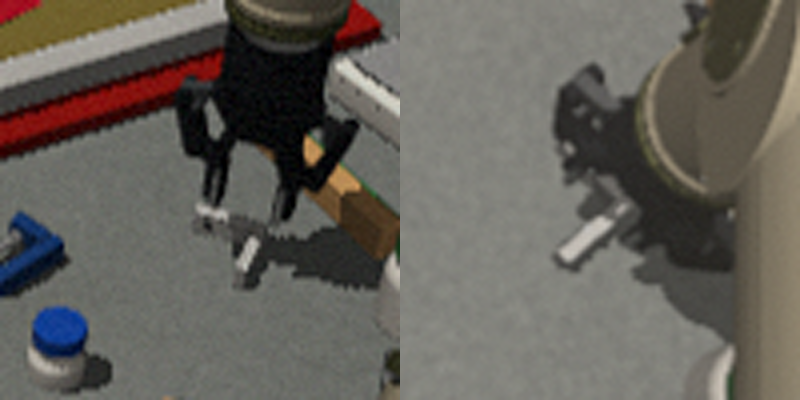

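The fingers straddle the bracket, but my rows started before the arm had settled, so it's 8 mm off. I'll correct that and descend.

```bash

python3 -m jog '[{"grip":0,"slide":[-0.43,-0.75,0],"yaw":0.01},{"grip":0,"slide":[0,0,2],"yaw":0},{"grip":0,"slide":[0,0,2],"yaw":0},{"grip":0,"slide":[0,0,0],"yaw":0},{"grip":0,"slide":[0,0,0],"yaw":0}]' >/dev/null
python3 plan.py .5535,-.4022,.083,2.231
python3 -m jog '[{"grip":1,"slide":[0,0,0],"yaw":0},{"grip":1,"slide":[0,0,0],"yaw":0},{"grip":1,"slide":[0,0,0],"yaw":0},{"grip":1,"slide":[0,0,0],"yaw":0},{"grip":1,"slide":[0,0,0],"yaw":0},{"grip":1,"slide":[0,0,0],"yaw":0}]' 40
python3 -m jog '[{"grip":1,"slide":[0,0,-2],"yaw":0},{"grip":1,"slide":[0,0,-4],"yaw":0},{"grip":1,"slide":[0,0,-4],"yaw":0},{"grip":1,"slide":[0,0,-4],"yaw":0},{"grip":1,"slide":[0,0,-4],"yaw":0},{"grip":1,"slide":[0,0,-4],"yaw":0},{"grip":1,"slide":[0,0,0],"yaw":0},{"grip":1,"slide":[0,0,0],"yaw":0}]'
```

```text
now [ 0.5536 -0.403   0.0842] 2.23 tilt [ 0.001 -0.001] F [ 0.2 -0.1 -0.3] grip 0.499 0.0 t 13.3
.5535,-.4022,.083,2.231 yaw -0.001 slide [0.07 0.04 0.12]
clock: 13.9
position: [0.5539, -0.4028, 0.0845]
ee_rot: [0.44, 0.898, -0.0, 0.001]
ft_force: [-0.9, -0.0, 6.9]
grip_width: 0.103
grasp_force: 41.0
clock: 14.7
position: [0.5536, -0.4023, 0.3039]
ee_rot: [0.44, 0.898, -0.0, 0.001]
ft_force: [-0.8, -0.4, -2.9]
grip_width: 0.105
grasp_force: 40.0
```

```bash
python3 plan.py .56,0,.304,2.053 .386,.324,.304,2.053 .386,.324,.135,2.053
```

```text
now [ 0.5536 -0.4023  0.3039] 2.231 tilt [ 0.001 -0.001] F [-0.8 -0.4 -2.9] grip 0.105 40.0 t 14.7
.56,0,.304,2.053 yaw 0.178 slide [ 3.534e+01  1.923e+01 -1.000e-02]
.386,.324,.304,2.053 yaw -0.0 slide [36.77 -0.39 -0.  ]
.386,.324,.135,2.053 yaw -0.0 slide [ 0.   0.  16.9]
```

```bash

python3 -m jog '[{"grip":1,"slide":[0,0,0],"yaw":0.089},{"grip":1,"slide":[0,0,0],"yaw":0.089},{"grip":1,"slide":[0,0,0],"yaw":0}]' >/dev/null
python3 -m jog '[{"grip":1,"slide":[4.42,2.4,0],"yaw":0},{"grip":1,"slide":[4.42,2.4,0],"yaw":0},{"grip":1,"slide":[4.42,2.4,0],"yaw":0},{"grip":1,"slide":[4.42,2.4,0],"yaw":0},{"grip":1,"slide":[4.42,2.4,0],"yaw":0},{"grip":1,"slide":[4.42,2.4,0],"yaw":0},{"grip":1,"slide":[4.42,2.4,0],"yaw":0},{"grip":1,"slide":[4.42,2.4,0],"yaw":0}]' >/dev/null
python3 -m jog '[{"grip":1,"slide":[4.6,-0.05,0],"yaw":0},{"grip":1,"slide":[4.6,-0.05,0],"yaw":0},{"grip":1,"slide":[4.6,-0.05,0],"yaw":0},{"grip":1,"slide":[4.6,-0.05,0],"yaw":0},{"grip":1,"slide":[4.6,-0.05,0],"yaw":0},{"grip":1,"slide":[4.6,-0.05,0],"yaw":0},{"grip":1,"slide":[4.6,-0.05,0],"yaw":0},{"grip":1,"slide":[4.6,-0.05,0],"yaw":0}]' >/dev/null
python3 -m jog '[{"grip":1,"slide":[0,0,3],"yaw":0},{"grip":1,"slide":[0,0,4],"yaw":0},{"grip":1,"slide":[0,0,4],"yaw":0},{"grip":1,"slide":[0,0,3],"yaw":0},{"grip":1,"slide":[0,0,1.8],"yaw":0},{"grip":1,"slide":[0,0,0],"yaw":0},{"grip":1,"slide":[0,0,0],"yaw":0},{"grip":1,"slide":[0,0,0],"yaw":0}]' >/dev/null
python3 plan.py .386,.324,.135,2.053 .386,.324,.1025,2.053
python3 - <<'E'
from h import *
im=manip.camera("side"); t=manip.camera("top")
cv2.imwrite("pics/g3.png",np.hstack([cv2.resize(im[220:320,130:230],(400,400),interpolation=2),cv2.resize(t[215:315,110:210],(400,400),interpolation=2)]))
E
```

```text
now [0.3858 0.3222 0.1461] 2.054 tilt [0.001 0.001] F [-0.7 -0.5 -1.4] grip 0.102 40.1 t 17.4
.386,.324,.135,2.053 yaw 0.001 slide [0.15 0.1  1.11]
.386,.324,.1025,2.053 yaw -0.0 slide [0.   0.   3.25]
```

View pics/g3.png

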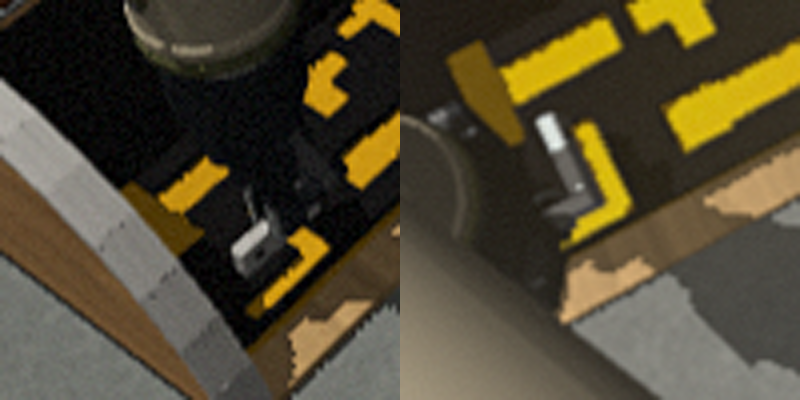

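The bracket hovers over its own cut-out in the same orientation, so I'll lower it.

```bash

python3 -m jog '[{"grip":1,"slide":[0.15,0.1,1],"yaw":0},{"grip":1,"slide":[0,0,1],"yaw":0},{"grip":1,"slide":[0,0,1],"yaw":0},{"grip":1,"slide":[0,0,0],"yaw":0},{"grip":1,"slide":[0,0,0],"yaw":0}]' >/dev/null
python3 plan.py .386,.324,.1025,2.053
python3 -m jog '[{"grip":1,"slide":[0,0,0.5],"yaw":0},{"grip":1,"slide":[0,0,0.5],"yaw":0},{"grip":1,"slide":[0,0,0],"yaw":0}]' >/dev/null
python3 plan.py .386,.324,.1025,2.053
```

```text
now [0.3853 0.3236 0.1146] 2.053 tilt [-0.001 -0.   ] F [ 0.2  0.6 -1.6] grip 0.103 40.0 t 18.0
.386,.324,.1025,2.053 yaw 0.0 slide [0.   0.08 1.21]
now [0.3854 0.3233 0.1044] 2.053 tilt [-0.001 -0.001] F [ 0.   0.3 -1.3] grip 0.099 40.0 t 18.3
.386,.324,.1025,2.053 yaw -0.0 slide [0.03 0.09 0.19]
```

```bash

python3 -m jog '[{"grip":1,"slide":[0,0,0.2],"yaw":0},{"grip":1,"slide":[0,0,0],"yaw":0}]' |grep -E "pos|ft"
python3 -m jog '[{"grip":0.3,"slide":[0,0,0],"yaw":0},{"grip":0.3,"slide":[0,0,0],"yaw":0},{"grip":0.3,"slide":[0,0,0],"yaw":0},{"grip":0.3,"slide":[0,0,-2],"yaw":0},{"grip":0,"slide":[0,0,-4],"yaw":0},{"grip":0,"slide":[0,0,-4],"yaw":0},{"grip":0,"slide":[0,0,-4],"yaw":0},{"grip":0,"slide":[0,0,-4],"yaw":0}]' >/dev/null
python3 -m jog '[{"grip":0,"slide":[0,0,-2],"yaw":0},{"grip":0,"slide":[0,0,0],"yaw":0},{"grip":0,"slide":[0,0,0],"yaw":0}]' >/dev/null
python3 plan.py .52,0.1,.32,2.053 .6176,-.2353,.32,1.833  .6176,-.2353,.083,1.833
```

```text
position: [0.3856, 0.3236, 0.1028]
ft_force: [0.3, 0.3, -2.1]
now [0.3856 0.3234 0.3027] 2.052 tilt [ 0.001 -0.   ] F [-1.6 -0.8  0.5] grip 0.497 0.0 t 19.6
.52,0.1,.32,2.053 yaw -0.001 slide [-26.03   1.54  -1.73]
.6176,-.2353,.32,1.833 yaw 0.22 slide [-34.91   0.74  -0.  ]
.6176,-.2353,.083,1.833 yaw -0.0 slide [ 0.   0.  23.7]
```

```bash

python3 -m jog '[{"grip":0,"slide":[-4.34,0.26,-0.3],"yaw":0},{"grip":0,"slide":[-4.34,0.26,-0.3],"yaw":0},{"grip":0,"slide":[-4.34,0.26,-0.3],"yaw":0},{"grip":0,"slide":[-4.34,0.26,-0.3],"yaw":0},{"grip":0,"slide":[-4.34,0.26,-0.3],"yaw":0},{"grip":0,"slide":[-4.34,0.26,-0.3],"yaw":0},{"grip":0,"slide":[0,0,0],"yaw":0.11},{"grip":0,"slide":[0,0,0],"yaw":0.11}]' >/dev/null
cat > chk.py <<'E'
# usage: chk.py cams name[:seated] ... ; fits network masks nearest to the expected pose
from tools import *
import sys
EXP=dict(spanner=(.6535,-.0583,1.925),clamp=(.6176,-.2353,.262),scraper=(.3995,-.2265,.882),bracket=(.5535,-.4022,.66),knob=(.4383,-.0727,1.005))
cut=pickle.load(open("cut.pkl","rb"))
cams=sys.argv[1].split("+")
for c in cams: cv2.imwrite(f"pics/last_{c}.png",manip.camera(c))
for a in sys.argv[2:]:
    n,_,s=a.partition(":"); z=.018 if s else 0
    e=(*cut[("top","side"),n][:2],.482) if s else EXP[n]
    for c in cams:
        d=manip.masks_of(n+"_mid",c); u=proj(np.array([[e[0],e[1],z+.011]]),c)[0]
        ok=[]
        for k in d:
            g=ray(k["centre"],c,z+.011); 
            if np.linalg.norm(g[:2]-e[:2])<(.04 if s else .09): ok.append((np.linalg.norm(g[:2]-e[:2]),k))
        if not ok: print(n,c,"none",[(round(k["conf"],2),np.round(k["centre"]).tolist()) for k in d]); continue
        k=min(ok,key=lambda t:t[0])[1]; m=k["region"]; y,x=np.where(m)
        p,f=fit(n,{c:m},[[*ray(k["centre"],c,z+.011)[:2],e[2]+t] for t in ((-.15,.15) if s else (-.4,0,.4))],z)
        print(n,c,"conf",round(k["conf"],2),"fit",np.round(p[:2]*1e3,1),round(wrap(p[2]),3),"res",round(f,2),"d",np.round((p[:2]-e[:2])*1e3,1))
E
python3 chk.py top bracket:s clamp spanner scraper knob; python3 plan.py
```

```text
bracket top conf 0.52 fit [380.2 341.6] 0.277 res 2.85 d [-5.9 17.6]
clamp top conf 0.81 fit [ 618.  -235.3] 0.283 res 0.25 d [ 0.4 -0. ]
spanner top conf 0.57 fit [651.5 -58.4] 1.923 res 0.15 d [-2.  -0.1]
scraper top conf 0.87 fit [ 399.9 -224.4] 0.889 res 0.13 d [0.4 2.1]
knob top conf 0.54 fit [440.8 -71. ] 0.985 res 0.16 d [2.5 1.7]
now [0.5199 0.1004 0.3205] 1.836 tilt [-0.001 -0.   ] F [ 0.5 -0.1 -0.3] grip 0.503 0.0 t 20.7
```

```bash

python3 -m jog '[{"grip":0,"slide":[-4.37,0.09,0],"yaw":0},{"grip":0,"slide":[-4.37,0.09,0],"yaw":0},{"grip":0,"slide":[-4.37,0.09,0],"yaw":0},{"grip":0,"slide":[-4.37,0.09,0],"yaw":0},{"grip":0,"slide":[-4.37,0.09,0],"yaw":0},{"grip":0,"slide":[-4.37,0.09,0],"yaw":0},{"grip":0,"slide":[-4.37,0.09,0],"yaw":0},{"grip":0,"slide":[-4.37,0.09,0],"yaw":0}]' >/dev/null
python3 -m jog '[{"grip":0,"slide":[0,0,4],"yaw":0},{"grip":0,"slide":[0,0,4.5],"yaw":0},{"grip":0,"slide":[0,0,4.5],"yaw":0},{"grip":0,"slide":[0,0,3],"yaw":0},{"grip":0,"slide":[0,0,0],"yaw":0},{"grip":0,"slide":[0,0,0],"yaw":0},{"grip":0,"slide":[0,0,0],"yaw":0}]' >/dev/null
python3 plan.py .6176,-.2353,.083,1.833
python3 chk.py top bracket:s spanner
```

```text
now [ 0.6188 -0.2358  0.1635] 1.833 tilt [ 0.003 -0.001] F [0.2 1.  0. ] grip 0.497 0.0 t 22.2
.6176,-.2353,.083,1.833 yaw 0.0 slide [ 0.08 -0.1   8.05]
bracket top conf 0.59 fit [387.3 326.3] 0.458 res 0.12 d [1.2 2.3]
spanner top conf 0.95 fit [653.  -57.8] 1.927 res 0.14 d [-0.5  0.5]
```

```bash

python3 -m jog '[{"grip":0,"slide":[0.1,-0.1,4],"yaw":0},{"grip":0,"slide":[0,0,3],"yaw":0},{"grip":0,"slide":[0,0,1],"yaw":0},{"grip":0,"slide":[0,0,0],"yaw":0},{"grip":0,"slide":[0,0,0],"yaw":0}]' |grep -E "ft|pos"
python3 -m jog '[{"grip":1,"slide":[0,0,0],"yaw":0},{"grip":1,"slide":[0,0,0],"yaw":0},{"grip":1,"slide":[0,0,0],"yaw":0},{"grip":1,"slide":[0,0,0],"yaw":0},{"grip":1,"slide":[0,0,0],"yaw":0},{"grip":1,"slide":[0,0,0],"yaw":0}]' 60
python3 -m jog '[{"grip":1,"slide":[0,0,-2],"yaw":0},{"grip":1,"slide":[0,0,-4],"yaw":0},{"grip":1,"slide":[0,0,-4],"yaw":0},{"grip":1,"slide":[0,0,-4],"yaw":0},{"grip":1,"slide":[0,0,-4],"yaw":0},{"grip":1,"slide":[0,0,-4],"yaw":0},{"grip":1,"slide":[0,0,0],"yaw":0},{"grip":1,"slide":[0,0,0],"yaw":0}]'
python3 plan.py .6,0,.304,2.053 .558,.1745,.304,2.053
```

```text
position: [0.6174, -0.2351, 0.0829]
ft_force: [0.4, -0.1, -0.1]
clock: 23.45
position: [0.617, -0.2353, 0.0828]
ee_rot: [0.609, 0.793, 0.0, 0.001]
ft_force: [-2.6, 0.4, 7.3]
grip_width: 0.142
grasp_force: 60.4
clock: 24.25
position: [0.6165, -0.2349, 0.3018]
ee_rot: [0.609, 0.793, 0.0, 0.001]
ft_force: [-0.2, -0.8, -3.5]
grip_width: 0.146
grasp_force: 59.2
now [ 0.6165 -0.2349  0.3018] 1.833 tilt [ 0.001 -0.001] F [-0.2 -0.8 -3.5] grip 0.146 59.2 t 24.2
.6,0,.304,2.053 yaw -0.22 slide [21.57  9.43 -0.22]
.558,.1745,.304,2.053 yaw -0.0 slide [17.41  4.37 -0.  ]
```

```bash

python3 -m jog '[{"grip":1,"slide":[0,0,0],"yaw":-0.11},{"grip":1,"slide":[0,0,0],"yaw":-0.11},{"grip":1,"slide":[0,0,0],"yaw":0},{"grip":1,"slide":[4.33,1.53,0],"yaw":0},{"grip":1,"slide":[4.33,1.53,0],"yaw":0},{"grip":1,"slide":[4.33,1.53,0],"yaw":0},{"grip":1,"slide":[4.33,1.53,0],"yaw":0},{"grip":1,"slide":[4.33,1.53,0],"yaw":0}]' >/dev/null
python3 -m jog '[{"grip":1,"slide":[4.33,1.53,0],"yaw":0},{"grip":1,"slide":[4.33,1.53,0],"yaw":0},{"grip":1,"slide":[4.33,1.53,0],"yaw":0},{"grip":1,"slide":[4.33,1.53,0],"yaw":0},{"grip":1,"slide":[0,0,3],"yaw":0},{"grip":1,"slide":[0,0,4],"yaw":0},{"grip":1,"slide":[0,0,4],"yaw":0},{"grip":1,"slide":[0,0,4],"yaw":0}]' >/dev/null
python3 -m jog '[{"grip":1,"slide":[0,0,0.5],"yaw":0},{"grip":1,"slide":[0,0,0],"yaw":0},{"grip":1,"slide":[0,0,0],"yaw":0},{"grip":1,"slide":[0,0,0],"yaw":0}]' >/dev/null
python3 plan.py .558,.1745,.101,2.053
```

```text
now [0.5588 0.1746 0.1481] 2.052 tilt [0.003 0.001] F [-0.5 -0.1 -2.5] grip 0.147 59.4 t 26.2
.558,.1745,.101,2.053 yaw -0.001 slide [ 0.03 -0.07  4.71]
```

```bash

python3 -m jog '[{"grip":1,"slide":[0,-0.07,1.5],"yaw":0},{"grip":1,"slide":[0,0,1.5],"yaw":0},{"grip":1,"slide":[0,0,0.4],"yaw":0},{"grip":1,"slide":[0,0,0],"yaw":0},{"grip":1,"slide":[0,0,0],"yaw":0}]' >/dev/null
python3 plan.py .558,.1745,.101,2.053
python3 -m jog '[{"grip":1,"slide":[0,0,0.4],"yaw":0},{"grip":1,"slide":[0,0,0.4],"yaw":0},{"grip":1,"slide":[0,0,0.4],"yaw":0},{"grip":1,"slide":[0,0,0],"yaw":0}]' >/dev/null
python3 plan.py .558,.1745,.101,2.053
```

```text
now [0.5572 0.174  0.112 ] 2.053 tilt [-0.  0.] F [ 1.   0.1 -2.9] grip 0.146 59.3 t 26.8
.558,.1745,.101,2.053 yaw -0.0 slide [0.01 0.1  1.1 ]
now [0.5573 0.1739 0.1007] 2.053 tilt [ 0.    -0.001] F [-3.1 -2.2  8. ] grip 0.14 60.8 t 27.1
.558,.1745,.101,2.053 yaw -0.0 slide [ 0.02  0.1  -0.03]
```

```bash

python3 -m jog '[{"grip":0.3,"slide":[0,0,0],"yaw":0},{"grip":0.3,"slide":[0,0,0],"yaw":0},{"grip":0.3,"slide":[0,0,0],"yaw":0},{"grip":0.3,"slide":[0,0,-2],"yaw":0},{"grip":0,"slide":[0,0,-4],"yaw":0},{"grip":0,"slide":[0,0,-4],"yaw":0},{"grip":0,"slide":[0,0,-4],"yaw":0},{"grip":0,"slide":[0,0,-4],"yaw":0}]' >/dev/null
python3 -m jog '[{"grip":0,"slide":[0,0,-2],"yaw":0},{"grip":0,"slide":[0,0,0],"yaw":0},{"grip":0,"slide":[0,0,0],"yaw":0}]' >/dev/null
python3 plan.py .6535,-.0583,.31,3.496 .6535,-.0583,.083,3.496
```

```text
now [0.5572 0.1737 0.2998] 2.053 tilt [ 0. -0.] F [ 0.6 -0.4 -0.2] grip 0.495 0.0 t 28.2
.6535,-.0583,.31,3.496 yaw -1.443 slide [ -0.98 -25.11  -1.02]
.6535,-.0583,.083,3.496 yaw -0.0 slide [-0.   0.  22.7]
```

```bash

python3 -m jog '[{"grip":0,"slide":[0,0,-0.2],"yaw":-0.144},{"grip":0,"slide":[0,0,-0.2],"yaw":-0.144},{"grip":0,"slide":[0,0,-0.2],"yaw":-0.144},{"grip":0,"slide":[0,0,-0.2],"yaw":-0.144},{"grip":0,"slide":[0,0,-0.2],"yaw":-0.144},{"grip":0,"slide":[0,0,0],"yaw":-0.144},{"grip":0,"slide":[0,0,0],"yaw":-0.144},{"grip":0,"slide":[0,0,0],"yaw":-0.144}]' >/dev/null
python3 -m jog '[{"grip":0,"slide":[0,0,0],"yaw":-0.144},{"grip":0,"slide":[0,0,0],"yaw":-0.147},{"grip":0,"slide":[-0.16,-4.18,0],"yaw":0},{"grip":0,"slide":[-0.16,-4.18,0],"yaw":0},{"grip":0,"slide":[-0.16,-4.18,0],"yaw":0},{"grip":0,"slide":[-0.16,-4.18,0],"yaw":0},{"grip":0,"slide":[-0.16,-4.18,0],"yaw":0},{"grip":0,"slide":[-0.16,-4.18,0],"yaw":0}]' >/dev/null
python3 -m jog '[{"grip":0,"slide":[0,0,4],"yaw":0},{"grip":0,"slide":[0,0,4],"yaw":0},{"grip":0,"slide":[0,0,4],"yaw":0},{"grip":0,"slide":[0,0,3],"yaw":0},{"grip":0,"slide":[0,0,0],"yaw":0},{"grip":0,"slide":[0,0,0],"yaw":0},{"grip":0,"slide":[0,0,0],"yaw":0}]' >/dev/null
python3 plan.py .6535,-.0583,.083,3.496
python3 chk.py top bracket:s clamp:s scraper knob; python3 chk.py side spanner
```

```text
now [ 0.6539 -0.0577  0.1618] -2.787 tilt [0.002 0.   ] F [0.6 0.4 1.2] grip 0.503 0.0 t 30.6
.6535,-.0583,.083,3.496 yaw -0.0 slide [ 0.06 -0.04  7.88]
bracket top none [(0.64, [151.0, 197.0])]
clamp top conf 0.63 fit [560.2 174.5] 0.462 res 0.28 d [ 2.4 -0.1]
scraper top none []
knob top conf 0.55 fit [439.9 -70.7] 1.004 res 0.15 d [1.6 2. ]
spanner side conf 0.92 fit [646.5 -60. ] 1.897 res 0.18 d [-7.  -1.7]
```

```bash

python3 -m jog '[{"grip":0,"slide":[0.05,-0.05,4],"yaw":0},{"grip":0,"slide":[0,0,3],"yaw":0},{"grip":0,"slide":[0,0,0.9],"yaw":0},{"grip":0,"slide":[0,0,0],"yaw":0},{"grip":0,"slide":[0,0,0],"yaw":0}]' |grep -E "ft|pos"
python3 -m jog '[{"grip":1,"slide":[0,0,0],"yaw":0},{"grip":1,"slide":[0,0,0],"yaw":0},{"grip":1,"slide":[0,0,0],"yaw":0},{"grip":1,"slide":[0,0,0],"yaw":0},{"grip":1,"slide":[0,0,0],"yaw":0},{"grip":1,"slide":[0,0,0],"yaw":0}]' 60
python3 -m jog '[{"grip":1,"slide":[0,0,-2],"yaw":0},{"grip":1,"slide":[0,0,-4],"yaw":0},{"grip":1,"slide":[0,0,-4],"yaw":0},{"grip":1,"slide":[0,0,-4],"yaw":0},{"grip":1,"slide":[0,0,-4],"yaw":0},{"grip":1,"slide":[0,0,-4],"yaw":0},{"grip":1,"slide":[0,0,0],"yaw":0},{"grip":1,"slide":[0,0,0],"yaw":0}]'
python3 plan.py .474,.2105,.30,2.053
python3 - <<'E'
from h import *
from tools import *
im=manip.camera("side"); t=manip.camera("top")
cv2.imwrite("pics/g4.png",np.hstack([cv2.resize(im[80:200,220:340],(400,400),interpolation=2),cv2.resize(t[60:180,250:370],(400,400),interpolation=2)]))
E
```

```text
position: [0.6536, -0.0584, 0.0826]
ft_force: [-0.2, 0.0, 0.3]
clock: 32.0
position: [0.6538, -0.0585, 0.083]
ee_rot: [-0.176, 0.984, -0.0, 0.001]
ft_force: [-0.8, 0.5, 7.2]
grip_width: 0.238
grasp_force: 59.8
clock: 32.8
position: [0.6528, -0.0584, 0.3027]
ee_rot: [-0.176, 0.984, -0.0, 0.001]
ft_force: [-0.7, -0.4, -3.8]
grip_width: 0.239
grasp_force: 59.2
now [ 0.6528 -0.0584  0.3027] -2.787 tilt [ 0.002 -0.001] F [-0.7 -0.4 -3.8] grip 0.239 59.2 t 32.8
.474,.2105,.30,2.053 yaw 1.443 slide [32.12 -3.37  0.27]
```

View pics/g4.png

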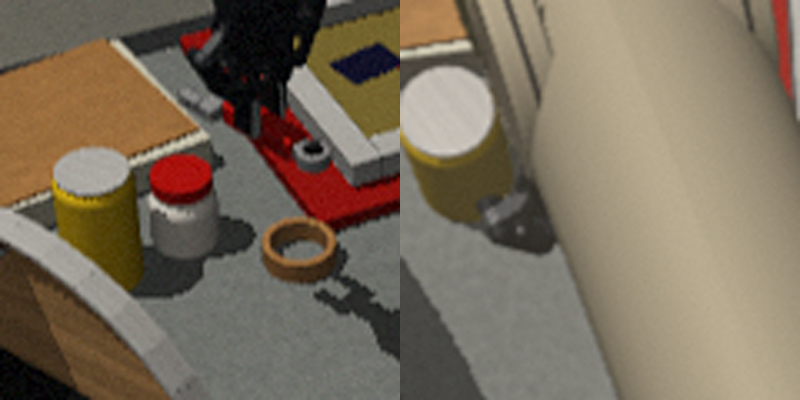

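The spanner is held level at the grip. I'll turn it and carry it to its cut-out.

```bash

python3 -m jog '[{"grip":1,"slide":[0,0,0],"yaw":0.144},{"grip":1,"slide":[0,0,0],"yaw":0.144},{"grip":1,"slide":[0,0,0],"yaw":0.144},{"grip":1,"slide":[0,0,0],"yaw":0.144},{"grip":1,"slide":[0,0,0],"yaw":0.144},{"grip":1,"slide":[0,0,0],"yaw":0.144},{"grip":1,"slide":[0,0,0],"yaw":0.144},{"grip":1,"slide":[0,0,0],"yaw":0.144}]' >/dev/null
python3 -m jog '[{"grip":1,"slide":[0,0,0],"yaw":0.144},{"grip":1,"slide":[0,0,0],"yaw":0.147},{"grip":1,"slide":[0,0,0],"yaw":0}]' >/dev/null
python3 -m jog '[{"grip":1,"slide":[4.02,-0.42,0],"yaw":0},{"grip":1,"slide":[4.02,-0.42,0],"yaw":0},{"grip":1,"slide":[4.02,-0.42,0],"yaw":0},{"grip":1,"slide":[4.02,-0.42,0],"yaw":0},{"grip":1,"slide":[4.02,-0.42,0],"yaw":0},{"grip":1,"slide":[4.02,-0.42,0],"yaw":0},{"grip":1,"slide":[4.02,-0.42,0],"yaw":0},{"grip":1,"slide":[4.02,-0.42,0],"yaw":0}]' >/dev/null
python3 -m jog '[{"grip":1,"slide":[0,0,3],"yaw":0},{"grip":1,"slide":[0,0,4],"yaw":0},{"grip":1,"slide":[0,0,4],"yaw":0},{"grip":1,"slide":[0,0,3.5],"yaw":0},{"grip":1,"slide":[0,0,1],"yaw":0},{"grip":1,"slide":[0,0,0],"yaw":0},{"grip":1,"slide":[0,0,0],"yaw":0}]' >/dev/null
python3 plan.py .474,.2105,.101,2.053
cat > hold.py <<'E'
# seen pose of the tool in the hand vs TCP:  hold.py name cam
from tools import *
from plan import pose
import sys
n=sys.argv[1]; p,t,_,_=pose(); z=p[2]-.083
for c in sys.argv[2].split("+"):
    im=manip.camera(c); cv2.imwrite(f"pics/last_{c}.png",im)
    colfit(n,{c:im},[p[0],p[1],t-np.pi/2],z)
    d=manip.masks_of(n+"_mid",c); u=proj(np.array([[p[0],p[1],z+.011]]),c)[0]
    for k in d[:2]:
        if np.hypot(*(np.array(k["centre"])-u))<40:
            q,f=fit(n,{c:k["region"]},[[p[0],p[1],t-np.pi/2]],z); print("net",c,np.round(q[:2]*1e3,1),round(wrap(q[2]),3),round(f,2))
E
python3 hold.py spanner top+side
```

```text
now [0.4746 0.2112 0.1474] 2.054 tilt [0.001 0.001] F [-0.3  0.9 -2.1] grip 0.239 59.4 t 35.5
.474,.2105,.101,2.053 yaw 0.001 slide [-0.03 -0.08  4.64]
spanner top [493.  210.4] -0.407 2.116 [125]
spanner side [489.7 222.9] 1.239 1.602 [126]
net side [473.  213.2] 0.473 0.7
```

```bash

python3 -m jog '[{"grip":1,"slide":[-0.03,-0.08,1.5],"yaw":0},{"grip":1,"slide":[0,0,1.5],"yaw":0},{"grip":1,"slide":[0,0,0.4],"yaw":0},{"grip":1,"slide":[0,0,0],"yaw":0},{"grip":1,"slide":[0,0,0],"yaw":0}]' >/dev/null
python3 plan.py .474,.2105,.101,2.053
python3 -m jog '[{"grip":1,"slide":[0,0,0.4],"yaw":0},{"grip":1,"slide":[0,0,0.2],"yaw":0},{"grip":1,"slide":[0,0,0],"yaw":0}]' >/dev/null
python3 plan.py .474,.2105,.101,2.053
```

```text
now [0.4734 0.2102 0.1119] 2.053 tilt [-0.  0.] F [ 0.6 -0.9 -2.2] grip 0.236 59.4 t 36.2
.474,.2105,.101,2.053 yaw 0.0 slide [-0.    0.07  1.09]
now [0.4734 0.2099 0.1058] 2.053 tilt [-0. -0.] F [ 0.1 -0.3 -2.5] grip 0.235 59.4 t 36.5
.474,.2105,.101,2.053 yaw -0.0 slide [0.02 0.08 0.48]
```

```bash

python3 -m jog '[{"grip":1,"slide":[0,0.07,0.2],"yaw":0},{"grip":1,"slide":[0,0,0.2],"yaw":0},{"grip":1,"slide":[0,0,0],"yaw":0}]' |grep -E "pos|ft"
python3 -m jog '[{"grip":1,"slide":[0,0,0.1],"yaw":0},{"grip":1,"slide":[0,0,0],"yaw":0}]' |grep -E "pos|ft"
python3 -m jog '[{"grip":0.2,"slide":[0,0,0],"yaw":0},{"grip":0.2,"slide":[0,0,0],"yaw":0},{"grip":0.2,"slide":[0,0,0],"yaw":0},{"grip":0.2,"slide":[0,0,-2],"yaw":0},{"grip":0,"slide":[0,0,-4],"yaw":0},{"grip":0,"slide":[0,0,-4],"yaw":0},{"grip":0,"slide":[0,0,-4],"yaw":0},{"grip":0,"slide":[0,0,-4],"yaw":0}]' >/dev/null
python3 -m jog '[{"grip":0,"slide":[0,0,-2],"yaw":0},{"grip":0,"slide":[0,0,0],"yaw":0},{"grip":0,"slide":[0,0,0],"yaw":0}]' >/dev/null
python3 plan.py .4383,-.0727,.30,2.576  .4383,-.0727,.15,2.576 
```

```text
position: [0.474, 0.2102, 0.1017]
ft_force: [0.1, -1.0, -2.6]
position: [0.4741, 0.2104, 0.101]
ft_force: [0.0, 0.0, -2.4]
now [0.474  0.2102 0.3008] 2.053 tilt [ 0.001 -0.   ] F [-0.   0.   0.2] grip 0.501 0.0 t 38.1
.4383,-.0727,.30,2.576 yaw -0.523 slide [-12.15 -25.8    0.08]
.4383,-.0727,.15,2.576 yaw -0.0 slide [ 0.  0. 15.]
```

```bash

python3 -m jog '[{"grip":-0.4,"slide":[0,0,0],"yaw":-0.131},{"grip":-0.4,"slide":[0,0,0],"yaw":-0.131},{"grip":-0.4,"slide":[0,0,0],"yaw":-0.131},{"grip":-0.4,"slide":[0,0,0],"yaw":-0.131},{"grip":-0.4,"slide":[0,0,0],"yaw":0}]' >/dev/null
python3 -m jog '[{"grip":-0.4,"slide":[-2.03,-4.3,0],"yaw":0},{"grip":-0.4,"slide":[-2.03,-4.3,0],"yaw":0},{"grip":-0.4,"slide":[-2.03,-4.3,0],"yaw":0},{"grip":-0.4,"slide":[-2.03,-4.3,0],"yaw":0},{"grip":-0.4,"slide":[-2.03,-4.3,0],"yaw":0},{"grip":-0.4,"slide":[-2.03,-4.3,0],"yaw":0},{"grip":-0.4,"slide":[0,0,0],"yaw":0},{"grip":-0.4,"slide":[0,0,0],"yaw":0}]' >/dev/null
python3 chk.py top spanner:s clamp:s bracket:s scraper; python3 chk.py side knob
python3 plan.py .4383,-.0727,.09,2.576
```

```text
spanner top conf 0.61 fit [474.6 215.9] 0.485 res 0.11 d [0.7 5.1]
clamp top conf 0.58 fit [559.4 174.7] 0.479 res 0.2 d [1.5 0.1]
bracket top conf 0.55 fit [387.9 325.6] 0.499 res 0.21 d [1.8 1.6]
scraper top conf 0.84 fit [ 400.  -224.8] 0.875 res 0.08 d [0.5 1.7]
knob side conf 0.73 fit [438.5 -72.7] 1.056 res 0.22 d [0.2 0. ]
now [ 0.439 -0.072  0.301] 2.578 tilt [ 0. -0.] F [-0.  -0.2 -0.4] grip 0.699 0.0 t 39.8
.4383,-.0727,.09,2.576 yaw 0.002 slide [ 2.00e-02 -1.00e-01  2.11e+01]
```

```bash

python3 -m jog '[{"grip":-0.4,"slide":[0,-0.1,4],"yaw":0},{"grip":-0.4,"slide":[0,0,4.5],"yaw":0},{"grip":-0.4,"slide":[0,0,4.5],"yaw":0},{"grip":-0.4,"slide":[0,0,4],"yaw":0},{"grip":-0.4,"slide":[0,0,3],"yaw":0},{"grip":-0.4,"slide":[0,0,0.9],"yaw":0},{"grip":-0.4,"slide":[0,0,0],"yaw":0},{"grip":-0.4,"slide":[0,0,0],"yaw":0}]' |grep -E "ft|pos"
python3 plan.py .4383,-.0727,.09,2.576
python3 - <<'E'
from h import *
t=cv2.imread("pics/last_top.png")
s=manip.camera("side")
cv2.imwrite("pics/g5.png",np.hstack([cv2.resize(t[150:310,100:260],(500,500),interpolation=2),cv2.resize(s[180:260,300:348],(300,500),interpolation=2)]))
E
```

```text
position: [0.4393, -0.0735, 0.0934]
ft_force: [1.2, -0.3, 0.9]
now [ 0.4393 -0.0735  0.0934] 2.577 tilt [ 0.002 -0.   ] F [ 1.2 -0.3  0.9] grip 0.701 0.0 t 40.5
.4383,-.0727,.09,2.576 yaw 0.001 slide [0.13 0.02 0.34]
```

View pics/g5.png

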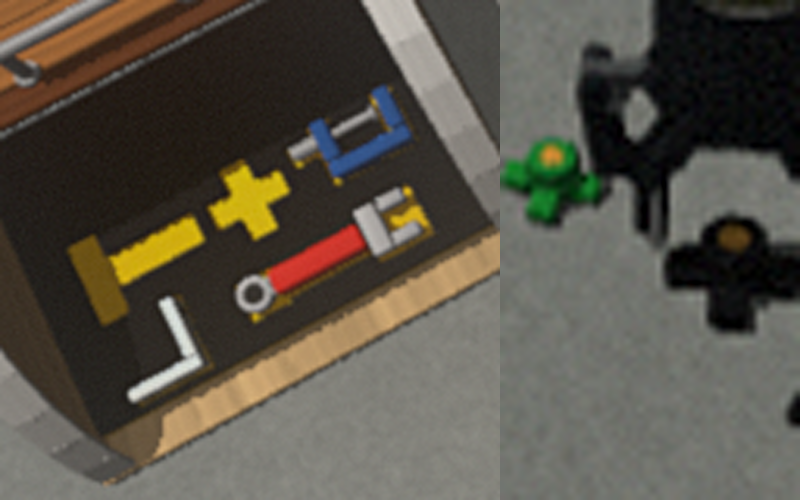

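The top view shows bracket, clamp and spanner in their own cut-outs (crop 165,350; 350,135; 310,260). The side view shows the knob between the fingers, so I'll grasp it.

```bash

python3 -m jog '[{"grip":-0.4,"slide":[0.1,0,0.3],"yaw":0},{"grip":-0.4,"slide":[0,0,0],"yaw":0},{"grip":1,"slide":[0,0,0],"yaw":0},{"grip":1,"slide":[0,0,0],"yaw":0},{"grip":1,"slide":[0,0,0],"yaw":0},{"grip":1,"slide":[0,0,0],"yaw":0},{"grip":1,"slide":[0,0,0],"yaw":0},{"grip":1,"slide":[0,0,0],"yaw":0}]' 40
python3 -m jog '[{"grip":1,"slide":[0,0,-2],"yaw":0},{"grip":1,"slide":[0,0,-4],"yaw":0},{"grip":1,"slide":[0,0,-4],"yaw":0},{"grip":1,"slide":[0,0,-4],"yaw":0},{"grip":1,"slide":[0,0,-4],"yaw":0},{"grip":1,"slide":[0,0,-3],"yaw":0},{"grip":1,"slide":[0,0,0],"yaw":0},{"grip":1,"slide":[0,0,0],"yaw":0}]'
python3 plan.py .5243,.2747,.30,2.053
```

```text
clock: 41.4
position: [0.4376, -0.0732, 0.0895]
ee_rot: [0.279, 0.96, -0.0, 0.0]
ft_force: [-2.6, -0.6, 8.1]
grip_width: 0.335
grasp_force: 38.9
clock: 42.2
position: [0.4374, -0.0732, 0.299]
ee_rot: [0.279, 0.96, -0.0, 0.0]
ft_force: [-0.0, -0.4, -1.2]
grip_width: 0.328
grasp_force: 39.9
now [ 0.4374 -0.0732  0.299 ] 2.576 tilt [ 0.001 -0.001] F [-0.  -0.4 -1.2] grip 0.328 39.9 t 42.2
.5243,.2747,.30,2.053 yaw 0.523 slide [26.79 23.83 -0.1 ]
```

```bash

python3 -m jog '[{"grip":1,"slide":[0,0,0],"yaw":0.131},{"grip":1,"slide":[0,0,0],"yaw":0.131},{"grip":1,"slide":[0,0,0],"yaw":0.131},{"grip":1,"slide":[0,0,0],"yaw":0.131},{"grip":1,"slide":[0,0,0],"yaw":0}]' >/dev/null
python3 -m jog '[{"grip":1,"slide":[3.35,2.98,0],"yaw":0},{"grip":1,"slide":[3.35,2.98,0],"yaw":0},{"grip":1,"slide":[3.35,2.98,0],"yaw":0},{"grip":1,"slide":[3.35,2.98,0],"yaw":0},{"grip":1,"slide":[3.35,2.98,0],"yaw":0},{"grip":1,"slide":[3.35,2.98,0],"yaw":0},{"grip":1,"slide":[3.35,2.98,0],"yaw":0},{"grip":1,"slide":[3.35,2.98,0],"yaw":0}]' >/dev/null
python3 -m jog '[{"grip":1,"slide":[0,0,3],"yaw":0},{"grip":1,"slide":[0,0,4],"yaw":0},{"grip":1,"slide":[0,0,4],"yaw":0},{"grip":1,"slide":[0,0,3],"yaw":0},{"grip":1,"slide":[0,0,1],"yaw":0},{"grip":1,"slide":[0,0,0],"yaw":0},{"grip":1,"slide":[0,0,0],"yaw":0}]' >/dev/null
python3 plan.py .5243,.2747,.1075,2.053
```

```text
now [0.5248 0.2754 0.1502] 2.054 tilt [0.001 0.001] F [ 0.1 -0.1 -0.1] grip 0.329 40.0 t 44.2
.5243,.2747,.1075,2.053 yaw 0.001 slide [-0.04 -0.08  4.27]
```

```bash

python3 -m jog '[{"grip":1,"slide":[-0.04,0,1.5],"yaw":0},{"grip":1,"slide":[0,0,1.1],"yaw":0},{"grip":1,"slide":[0,0,0.4],"yaw":0},{"grip":1,"slide":[0,0,0],"yaw":0},{"grip":1,"slide":[0,0,0],"yaw":0}]' >/dev/null
python3 plan.py .5243,.2747,.1075,2.053
python3 -m jog '[{"grip":1,"slide":[0,0,0.4],"yaw":0},{"grip":1,"slide":[0,0,0.4],"yaw":0},{"grip":1,"slide":[0,0,0.4],"yaw":0},{"grip":1,"slide":[0,0,0],"yaw":0}]' >/dev/null
python3 plan.py .5243,.2747,.1075,2.053
```

```text
now [0.5247 0.2747 0.1192] 2.053 tilt [0. 0.] F [-0.5  0.3 -1.1] grip 0.328 40.0 t 44.7
.5243,.2747,.1075,2.053 yaw -0.0 slide [ 0.02 -0.04  1.17]
now [0.5247 0.2746 0.1076] 2.053 tilt [ 0.    -0.001] F [-1.6 -3.2  8.3] grip 0.33 40.9 t 45.1
.5243,.2747,.1075,2.053 yaw -0.0 slide [ 0.03 -0.03  0.01]
```

```bash

python3 -m jog '[{"grip":0.1,"slide":[0,0,0],"yaw":0},{"grip":0.1,"slide":[0,0,0],"yaw":0},{"grip":0.1,"slide":[0,0,0],"yaw":0},{"grip":0.1,"slide":[0,0,-2],"yaw":0},{"grip":0,"slide":[0,0,-4],"yaw":0},{"grip":0,"slide":[0,0,-4],"yaw":0},{"grip":0,"slide":[0,0,-4],"yaw":0},{"grip":0,"slide":[0,0,-4],"yaw":0}]' >/dev/null
python3 -m jog '[{"grip":0,"slide":[0,0,-2],"yaw":0},{"grip":0,"slide":[0,0,0],"yaw":0},{"grip":0,"slide":[0,0,0],"yaw":0}]' >/dev/null
python3 chk.py side scraper; python3 chk.py top scraper
python3 plan.py .3995,-.226,.307,2.453
```

```text
scraper side conf 0.58 fit [ 397.7 -225.7] 0.87 res 0.64 d [-1.8  0.8]
scraper top conf 0.63 fit [ 400. -225.] 0.874 res 0.13 d [0.5 1.5]
now [0.5244 0.2742 0.3057] 2.053 tilt [-0.002 -0.001] F [-0.3 -0.4 -0.1] grip 0.496 0.0 t 46.4
.3995,-.226,.307,2.453 yaw -0.4 slide [-22.14 -46.56  -0.13]
```

```bash

python3 -m jog '[{"grip":0,"slide":[0,0,0],"yaw":-0.133},{"grip":0,"slide":[0,0,0],"yaw":-0.133},{"grip":0,"slide":[0,0,0],"yaw":-0.133},{"grip":0,"slide":[0,0,0],"yaw":0},{"grip":0,"slide":[-2.01,-4.23,0],"yaw":0},{"grip":0,"slide":[-2.01,-4.23,0],"yaw":0},{"grip":0,"slide":[-2.01,-4.23,0],"yaw":0},{"grip":0,"slide":[-2.01,-4.23,0],"yaw":0}]' >/dev/null
python3 -m jog '[{"grip":0,"slide":[-2.01,-4.23,0],"yaw":0},{"grip":0,"slide":[-2.01,-4.23,0],"yaw":0},{"grip":0,"slide":[-2.01,-4.23,0],"yaw":0},{"grip":0,"slide":[-2.01,-4.23,0],"yaw":0},{"grip":0,"slide":[-2.01,-4.23,0],"yaw":0},{"grip":0,"slide":[-2.01,-4.23,0],"yaw":0},{"grip":0,"slide":[-2.01,-4.23,0],"yaw":0},{"grip":0,"slide":[0,0,2],"yaw":0}]' >/dev/null
python3 -m jog '[{"grip":0,"slide":[0,0,4],"yaw":0},{"grip":0,"slide":[0,0,4],"yaw":0},{"grip":0,"slide":[0,0,4],"yaw":0},{"grip":0,"slide":[0,0,0],"yaw":0},{"grip":0,"slide":[0,0,0],"yaw":0},{"grip":0,"slide":[0,0,0],"yaw":0}]' >/dev/null
python3 plan.py .3995,-.226,.083,2.453
python3 chk.py top knob:s spanner:s clamp:s bracket:s; python3 chk.py side scraper spanner:s
```

```text
now [ 0.4085 -0.1972  0.1702] 2.452 tilt [ 0.003 -0.001] F [-0.2 -0.3  0.8] grip 0.501 0.0 t 48.6
.3995,-.226,.083,2.453 yaw -0.001 slide [-1.13 -2.79  8.72]
knob top conf 0.61 fit [527.3 276. ] 0.495 res 0.51 d [3.  1.3]
spanner top conf 0.66 fit [474.7 216.5] 0.483 res 0.16 d [0.8 5.8]
clamp top conf 0.75 fit [560.7 174.7] 0.502 res 0.29 d [2.8 0.1]
bracket top conf 0.72 fit [387.6 325.7] 0.491 res 0.1 d [1.5 1.7]
scraper side conf 0.88 fit [ 398.1 -227.6] 0.906 res 0.17 d [-1.4 -1.1]
spanner side conf 0.61 fit [471.7 211.1] 0.507 res 0.25 d [-2.2  0.4]
```

```bash

python3 -m jog '[{"grip":0,"slide":[-1.13,-2.79,0],"yaw":0},{"grip":0,"slide":[0,0,2.5],"yaw":0},{"grip":0,"slide":[0,0,0],"yaw":0},{"grip":0,"slide":[0,0,0],"yaw":0}]' >/dev/null
python3 plan.py .3995,-.226,.083,2.453
```

```text
now [ 0.3986 -0.2249  0.1433] 2.454 tilt [0.    0.002] F [ 0.1 -0.5 -0.3] grip 0.497 0.0 t 49.4
.3995,-.226,.083,2.453 yaw 0.001 slide [-0.14 -0.03  6.03]
```

```bash

python3 -m jog '[{"grip":0,"slide":[-0.14,0,3],"yaw":0},{"grip":0,"slide":[0,0,2],"yaw":0},{"grip":0,"slide":[0,0,1],"yaw":0},{"grip":0,"slide":[0,0,0],"yaw":0},{"grip":0,"slide":[0,0,0],"yaw":0}]' |grep -E "ft|pos"
python3 -m jog '[{"grip":1,"slide":[0,0,0],"yaw":0},{"grip":1,"slide":[0,0,0],"yaw":0},{"grip":1,"slide":[0,0,0],"yaw":0},{"grip":1,"slide":[0,0,0],"yaw":0},{"grip":1,"slide":[0,0,0],"yaw":0},{"grip":1,"slide":[0,0,0],"yaw":0}]' 40
python3 -m jog '[{"grip":1,"slide":[0,0,-2],"yaw":0},{"grip":1,"slide":[0,0,-4],"yaw":0},{"grip":1,"slide":[0,0,-4],"yaw":0},{"grip":1,"slide":[0,0,-4],"yaw":0},{"grip":1,"slide":[0,0,-4],"yaw":0},{"grip":1,"slide":[0,0,-4],"yaw":0},{"grip":1,"slide":[0,0,0],"yaw":0},{"grip":1,"slide":[0,0,0],"yaw":0}]'
python3 plan.py .48,.3592,.305,2.053
```

```text
position: [0.4003, -0.2263, 0.0842]
ft_force: [0.3, -0.3, 0.3]
clock: 50.5
position: [0.4002, -0.2268, 0.0843]
ee_rot: [0.338, 0.941, 0.0, 0.001]
ft_force: [-1.5, 1.0, 8.0]
grip_width: 0.245
grasp_force: 39.2
clock: 51.3
position: [0.3994, -0.2269, 0.3036]
ee_rot: [0.338, 0.941, -0.001, 0.001]
ft_force: [0.6, -0.6, -1.4]
grip_width: 0.244
grasp_force: 40.2
now [ 0.3994 -0.2269  0.3036] 2.452 tilt [ 0.001 -0.002] F [ 0.6 -0.6 -1.4] grip 0.244 40.2 t 51.3
.48,.3592,.305,2.053 yaw 0.399 slide [48.19 34.32 -0.14]
```

```bash

python3 -m jog '[{"grip":1,"slide":[0,0,0],"yaw":0.133},{"grip":1,"slide":[0,0,0],"yaw":0.133},{"grip":1,"slide":[0,0,0],"yaw":0.133},{"grip":1,"slide":[0,0,0],"yaw":0},{"grip":1,"slide":[3.71,2.64,0],"yaw":0},{"grip":1,"slide":[3.71,2.64,0],"yaw":0},{"grip":1,"slide":[3.71,2.64,0],"yaw":0},{"grip":1,"slide":[3.71,2.64,0],"yaw":0}]' >/dev/null
python3 -m jog '[{"grip":1,"slide":[3.71,2.64,0],"yaw":0},{"grip":1,"slide":[3.71,2.64,0],"yaw":0},{"grip":1,"slide":[3.71,2.64,0],"yaw":0},{"grip":1,"slide":[3.71,2.64,0],"yaw":0},{"grip":1,"slide":[3.71,2.64,0],"yaw":0},{"grip":1,"slide":[3.71,2.64,0],"yaw":0},{"grip":1,"slide":[3.71,2.64,0],"yaw":0},{"grip":1,"slide":[3.71,2.64,0],"yaw":0}]' >/dev/null
python3 -m jog '[{"grip":1,"slide":[3.71,2.64,0],"yaw":0},{"grip":1,"slide":[0,0,0],"yaw":0},{"grip":1,"slide":[0,0,0],"yaw":0}]' >/dev/null
python3 plan.py .48,.3592,.15,2.053
```

```text
now [0.3863 0.3063 0.3431] 2.059 tilt [0.078 0.046] F [ 0.6 -0.7 -1.9] grip 0.241 40.2 t 53.2
.48,.3592,.15,2.053 yaw 0.006 slide [ 0.34 10.75 19.31]
```

```bash

python3 -m jog '[{"grip":1,"slide":[0,0,0],"yaw":0},{"grip":1,"slide":[0,0,0],"yaw":0},{"grip":1,"slide":[0,0,0],"yaw":0}]' >/dev/null
python3 plan.py .48,.3592,.30,2.053; python3 -c "
from workcell import manip
o=manip.get_obs();print([round(float(v),3) for v in o['joint_pos']])"
```

```text
now [0.3871 0.3055 0.3433] 2.054 tilt [0.078 0.046] F [-0.2 -0.4 -0.8] grip 0.244 40.2 t 53.5
.48,.3592,.30,2.053 yaw 0.001 slide [ 0.46 10.72  4.33]
[1.132, -0.499, -1.468, 1.744, -0.523, 1.38, 0.221]
```

The arm has drifted into an elbow configuration at its joint limits (j2 and j3). I'll back outwards and see whether it recovers.

```bash

python3 -m jog '[{"grip":1,"slide":[0,2.5,0],"yaw":0},{"grip":1,"slide":[0,2.5,0],"yaw":0},{"grip":1,"slide":[0,2.5,0],"yaw":0},{"grip":1,"slide":[0,0,0],"yaw":0},{"grip":1,"slide":[0,0,0],"yaw":0}]' >/dev/null
python3 plan.py .48,.3592,.30,2.053; python3 -c "
from workcell import manip
o=manip.get_obs();print([round(float(v),3) for v in o['joint_pos']])"
```

```text
now [0.4097 0.307  0.3664] 2.055 tilt [0.114 0.074] F [ 0.9  1.3 -1.4] grip 0.242 40.2 t 54.0
.48,.3592,.30,2.053 yaw 0.002 slide [1.36 8.65 6.64]
[1.18, -0.499, -1.468, 1.694, -0.542, 1.383, 0.247]
```

```bash

for i in 1 2; do :; done
python3 -m jog '[{"grip":1,"slide":[-3.6,-1.35,0],"yaw":0},{"grip":1,"slide":[-3.6,-1.35,0],"yaw":0},{"grip":1,"slide":[-3.6,-1.35,0],"yaw":0},{"grip":1,"slide":[0,0,0],"yaw":0},{"grip":1,"slide":[0,0,0],"yaw":0}]' >/dev/null
python3 plan.py .48,.3592,.30,2.053; python3 -c "
from workcell import manip
o=manip.get_obs();print([round(float(v),3) for v in o['joint_pos']])"
python3 -m jog '[{"grip":1,"slide":[-3.6,-1.35,0],"yaw":0},{"grip":1,"slide":[-3.6,-1.35,0],"yaw":0},{"grip":1,"slide":[-3.6,-1.35,0],"yaw":0},{"grip":1,"slide":[0,0,0],"yaw":0},{"grip":1,"slide":[0,0,0],"yaw":0}]' >/dev/null
python3 plan.py .48,.3592,.30,2.053; python3 -c "
from workcell import manip
o=manip.get_obs();print([round(float(v),3) for v in o['joint_pos']])"
```

```text
now [0.424  0.1927 0.3591] 2.054 tilt [0.113 0.075] F [-0.3  0.8 -1.1] grip 0.243 40.1 t 54.5
.48,.3592,.30,2.053 yaw 0.001 slide [12.15 12.68  5.91]
[1.137, -0.41, -1.29, 1.805, -0.462, 1.347, 0.409]
now [0.439  0.0795 0.3526] 2.056 tilt [0.114 0.075] F [-1.   1.5 -1.1] grip 0.239 40.1 t 55.0
.48,.3592,.30,2.053 yaw 0.003 slide [22.88 16.6   5.26]
[1.175, -0.318, -1.157, 1.853, -0.38, 1.32, 0.581]
```

```bash
cat > j.py <<'E'
from workcell import manip
print([round(float(v),3) for v in manip.get_obs()['joint_pos']])
E
python3 -m jog '[{"grip":1,"slide":[-3.6,-1.0,0],"yaw":0},{"grip":1,"slide":[-3.6,-1.0,0],"yaw":0},{"grip":1,"slide":[-3.6,-1.0,0],"yaw":0},{"grip":1,"slide":[-3.6,-1.0,0],"yaw":0},{"grip":1,"slide":[0,0,0],"yaw":0},{"grip":1,"slide":[0,0,0],"yaw":0}]' >/dev/null
python3 plan.py; python3 j.py
python3 -m jog '[{"grip":1,"slide":[-3.6,-1.0,0],"yaw":0},{"grip":1,"slide":[-3.6,-1.0,0],"yaw":0},{"grip":1,"slide":[-3.6,-1.0,0],"yaw":0},{"grip":1,"slide":[-3.6,-1.0,0],"yaw":0},{"grip":1,"slide":[0,0,0],"yaw":0},{"grip":1,"slide":[0,0,0],"yaw":0}]' >/dev/null
python3 plan.py .52,-.15,.34,2.053; python3 j.py
```

```text
now [ 0.4713 -0.0658  0.3457] 2.057 tilt [0.114 0.075] F [ 0.9  0.1 -1.9] grip 0.245 40.1 t 55.6
[1.313, -0.067, -1.146, 1.791, -0.162, 1.281, 0.689]
now [ 0.5036 -0.2111  0.3388] 2.057 tilt [0.115 0.075] F [ 0.2  1.8 -0.3] grip 0.245 40.1 t 56.2
.52,-.15,.34,2.053 yaw 0.004 slide [ 4.65  4.29 -0.12]
[1.312, 0.237, -1.076, 1.63, 0.11, 1.306, 0.719]
```

```bash

python3 -m jog '[{"grip":1,"slide":[3.7,-3.05,0],"yaw":0},{"grip":1,"slide":[3.7,-3.05,0],"yaw":0},{"grip":1,"slide":[0,0,0],"yaw":0}]' >/dev/null; python3 plan.py; python3 j.py
python3 -m jog '[{"grip":1,"slide":[-2.2,-4.4,0],"yaw":0},{"grip":1,"slide":[-2.2,-4.4,0],"yaw":0},{"grip":1,"slide":[-2.2,-4.4,0],"yaw":0},{"grip":1,"slide":[-2.2,-4.4,0],"yaw":0},{"grip":1,"slide":[0,0,0],"yaw":0}]' >/dev/null; python3 plan.py; python3 j.py
python3 -m jog '[{"grip":1,"slide":[0,-4.1,0],"yaw":0},{"grip":1,"slide":[0,-4.1,0],"yaw":0},{"grip":1,"slide":[0,-4.1,0],"yaw":0},{"grip":1,"slide":[0,0,0],"yaw":0},{"grip":1,"slide":[0,0,0],"yaw":0}]' >/dev/null; python3 plan.py .22,-.55,.34,2.055 .57,-.3,.34,2.055; python3 j.py
```

```text
now [ 0.4249 -0.176   0.3335] 2.061 tilt [0.108 0.067] F [ 0.1 -1.1 -0.1] grip 0.243 40.2 t 56.5
[1.542, -0.091, -1.102, 1.829, -0.195, 1.289, 0.978]
now [ 0.3101 -0.3433  0.3078] 2.051 tilt [0.111 0.074] F [-0.1  0.9 -2.1] grip 0.241 40.2 t 57.0
[1.701, 0.005, -0.872, 1.838, -0.134, 1.282, 1.345]
now [ 0.2066 -0.3961  0.2924] 2.058 tilt [0.112 0.074] F [ 0.9 -0.  -1. ] grip 0.243 40.2 t 57.5
.22,-.55,.34,2.055 yaw 0.003 slide [-14.25  -5.98  -4.76]
.57,-.3,.34,2.055 yaw -0.0 slide [ 5.83 42.61 -0.  ]
[1.83, -0.008, -0.745, 1.88, -0.145, 1.284, 1.614]
```

```bash

python3 -m jog '[{"grip":1,"slide":[-3.56,-1.5,-1.2],"yaw":0},{"grip":1,"slide":[-3.56,-1.5,-1.2],"yaw":0},{"grip":1,"slide":[-3.56,-1.5,-1.2],"yaw":0},{"grip":1,"slide":[-3.56,-1.5,-1.2],"yaw":0},{"grip":1,"slide":[0,0,0],"yaw":0}]' >/dev/null; python3 plan.py; python3 j.py
python3 -m jog '[{"grip":1,"slide":[0.4,4.4,0],"yaw":0},{"grip":1,"slide":[0.4,4.4,0],"yaw":0},{"grip":1,"slide":[0.4,4.4,0],"yaw":0},{"grip":1,"slide":[0.4,4.4,0],"yaw":0},{"grip":1,"slide":[0.4,4.4,0],"yaw":0},{"grip":1,"slide":[0.4,4.4,0],"yaw":0},{"grip":1,"slide":[0.4,4.4,0],"yaw":0},{"grip":1,"slide":[0.4,4.4,0],"yaw":0}]' >/dev/null
python3 -m jog '[{"grip":1,"slide":[0.4,4.4,0],"yaw":0},{"grip":1,"slide":[0.4,4.4,0],"yaw":0},{"grip":1,"slide":[0,0,0],"yaw":0},{"grip":1,"slide":[0,0,0],"yaw":0}]' >/dev/null; python3 plan.py .65,0,.34,2.055; python3 j.py
```

```text
now [ 0.216  -0.5567  0.3298] 2.058 tilt [0.115 0.074] F [ 0.6  0.6 -1.3] grip 0.245 40.2 t 58.0
[1.735, 0.359, -0.709, 1.451, 0.095, 1.422, 1.529]
now [ 0.5833 -0.3109  0.3899] 2.064 tilt [0.113 0.076] F [-0.3 -0.5 -1.8] grip 0.24 40.2 t 59.2
.65,0,.34,2.055 yaw 0.009 slide [24.41 20.37  4.99]
[1.039, 0.47, -0.846, 1.23, 0.243, 1.496, 0.75]
```

```bash

python3 -m jog '[{"grip":1,"slide":[3.08,3.47,0.8],"yaw":0},{"grip":1,"slide":[3.08,3.47,0.8],"yaw":0},{"grip":1,"slide":[3.08,3.47,0.8],"yaw":0},{"grip":1,"slide":[3.08,3.47,0.8],"yaw":0},{"grip":1,"slide":[3.08,3.47,0.8],"yaw":0},{"grip":1,"slide":[3.08,3.47,0.8],"yaw":0},{"grip":1,"slide":[0,0,0],"yaw":0}]' >/dev/null; python3 plan.py; python3 j.py
python3 -m jog '[{"grip":1,"slide":[2.25,-3.52,-0.47],"yaw":0},{"grip":1,"slide":[2.25,-3.52,-0.47],"yaw":0},{"grip":1,"slide":[2.25,-3.52,-0.47],"yaw":0},{"grip":1,"slide":[2.25,-3.52,-0.47],"yaw":0},{"grip":1,"slide":[2.25,-3.52,-0.47],"yaw":0},{"grip":1,"slide":[2.25,-3.52,-0.47],"yaw":0},{"grip":1,"slide":[0,0,0],"yaw":0}]' >/dev/null; python3 plan.py; python3 j.py
python3 -m jog '[{"grip":1,"slide":[-3.06,-2.76,-0.37],"yaw":0},{"grip":1,"slide":[-3.06,-2.76,-0.37],"yaw":0},{"grip":1,"slide":[-3.06,-2.76,-0.37],"yaw":0},{"grip":1,"slide":[-2.25,-3.75,-0.5],"yaw":0},{"grip":1,"slide":[-2.25,-3.75,-0.5],"yaw":0},{"grip":1,"slide":[-2.25,-3.75,-0.5],"yaw":0},{"grip":1,"slide":[-2.25,-3.75,-0.5],"yaw":0},{"grip":1,"slide":[0,0,0],"yaw":0}]' >/dev/null; python3 plan.py .16,-.40,.34,2.06; python3 j.py
```

```text
now [ 0.6827 -0.0426  0.3721] 2.068 tilt [0.111 0.08 ] F [ 0.1  0.1 -0.5] grip 0.248 40.2 t 59.9
[0.607, 0.513, -0.883, 1.227, 0.334, 1.445, 0.292]
now [ 0.4276 -0.0312  0.3744] 2.055 tilt [0.114 0.064] F [ 1.9 -0.2 -0.1] grip 0.246 40.4 t 60.6
[1.109, -0.258, -0.903, 1.845, -0.294, 1.366, 0.744]
now [ 0.3052 -0.3074  0.3699] 2.049 tilt [0.112 0.074] F [-0.2  1.2 -2. ] grip 0.241 40.4 t 61.4
.16,-.40,.34,2.06 yaw -0.011 slide [ -1.35 -17.17   2.99]
[1.316, -0.122, -0.496, 1.815, -0.193, 1.414, 1.328]
```

```bash

python3 -m jog '[{"grip":1,"slide":[-0.35,-4.3,-0.4],"yaw":0},{"grip":1,"slide":[-0.35,-4.3,-0.4],"yaw":0},{"grip":1,"slide":[-0.35,-4.3,-0.4],"yaw":0},{"grip":1,"slide":[-0.35,-4.3,-0.4],"yaw":0},{"grip":1,"slide":[0,0,0],"yaw":0}]' >/dev/null; python3 plan.py .216,-.557,.35,2.06 .58,-.31,.35,2.06 .69,-.05,.35,2.06 .43,-.03,.35,2.06; python3 j.py
```

```text
now [ 0.158  -0.3983  0.3626] 2.049 tilt [0.111 0.074] F [ 0.7 -0.3 -1. ] grip 0.244 40.4 t 61.9
.216,-.557,.35,2.06 yaw -0.011 slide [-16.74  -2.34   1.26]
.58,-.31,.35,2.06 yaw -0.0 slide [ 4.7  43.74 -0.  ]
.69,-.05,.35,2.06 yaw -0.0 slide [17.78 21.93 -0.  ]
.43,-.03,.35,2.06 yaw -0.0 slide [ 13.98 -22.01  -0.  ]
[1.469, -0.098, -0.276, 1.818, -0.159, 1.448, 1.694]
```

```bash

python3 -m jog '[{"grip":1,"slide":[-4.18,-0.58,0.3],"yaw":0},{"grip":1,"slide":[-4.18,-0.58,0.3],"yaw":0},{"grip":1,"slide":[-4.18,-0.58,0.3],"yaw":0},{"grip":1,"slide":[-4.18,-0.58,0.3],"yaw":0},{"grip":1,"slide":[0.5,4.8,0.65],"yaw":0},{"grip":1,"slide":[0.5,4.8,0.65],"yaw":0},{"grip":1,"slide":[0.5,4.8,0.65],"yaw":0},{"grip":1,"slide":[0.5,4.8,0.65],"yaw":0}]' >/dev/null; python3 j.py
python3 -m jog '[{"grip":1,"slide":[0.5,4.8,0.65],"yaw":0},{"grip":1,"slide":[0.5,4.8,0.65],"yaw":0},{"grip":1,"slide":[0.5,4.8,0.65],"yaw":0},{"grip":1,"slide":[0.5,4.8,0.65],"yaw":0},{"grip":1,"slide":[0.5,4.8,0.65],"yaw":0},{"grip":1,"slide":[0,0,0],"yaw":0}]' >/dev/null; python3 plan.py ; python3 j.py
python3 -m jog '[{"grip":1,"slide":[2.96,3.65,0.5],"yaw":0},{"grip":1,"slide":[2.96,3.65,0.5],"yaw":0},{"grip":1,"slide":[2.96,3.65,0.5],"yaw":0},{"grip":1,"slide":[2.96,3.65,0.5],"yaw":0},{"grip":1,"slide":[2.96,3.65,0.5],"yaw":0},{"grip":1,"slide":[2.96,3.65,0.5],"yaw":0},{"grip":1,"slide":[0,0,0],"yaw":0},{"grip":1,"slide":[0,0,0],"yaw":0}]' >/dev/null; python3 plan.py .43,-.03,.33,2.06 .62,.25,.33,2.053; python3 j.py
```

```text
[1.177, 0.252, -0.408, 1.495, -0.034, 1.387, 1.273]
now [ 0.5915 -0.3015  0.346 ] 2.068 tilt [0.114 0.081] F [-0.1  0.  -1.2] grip 0.241 40.4 t 63.3
[0.82, 0.412, -0.512, 1.312, 0.084, 1.386, 0.837]
now [ 0.6986 -0.0469  0.3481] 2.061 tilt [0.111 0.076] F [-0.  -1.5 -1.2] grip 0.244 40.4 t 64.1
.43,-.03,.33,2.06 yaw 0.001 slide [ 14.11 -22.92   1.81]
.62,.25,.33,2.053 yaw 0.007 slide [16.   29.82 -0.  ]
[0.419, 0.481, -0.578, 1.229, 0.193, 1.382, 0.374]
```

```bash

python3 -m jog '[{"grip":1,"slide":[4.6,0,0],"yaw":0},{"grip":1,"slide":[4.6,0,0],"yaw":0},{"grip":1,"slide":[4.6,0,0],"yaw":0},{"grip":1,"slide":[4.6,0,0],"yaw":0},{"grip":1,"slide":[4.6,0,0],"yaw":0},{"grip":1,"slide":[0,0,0],"yaw":0}]' >/dev/null; python3 plan.py ; python3 j.py
python3 -m jog '[{"grip":1,"slide":[4.6,0,0],"yaw":0},{"grip":1,"slide":[4.6,0,0],"yaw":0},{"grip":1,"slide":[4.6,0,0],"yaw":0},{"grip":1,"slide":[4.6,0,0],"yaw":0},{"grip":1,"slide":[0,0,0],"yaw":0},{"grip":1,"slide":[0,0,0],"yaw":0}]' >/dev/null; python3 plan.py .4719,.3536,.30,2.053; python3 j.py
```

```text
now [0.5875 0.1601 0.3528] 2.065 tilt [0.112 0.077] F [ 0.4  0.  -1. ] grip 0.24 40.4 t 64.7
[0.248, 0.269, -0.692, 1.499, 0.15, 1.301, 0.049]
now [0.5047 0.3163 0.3542] 2.058 tilt [0.112 0.074] F [ 0.7 -1.  -2.3] grip 0.241 40.4 t 65.3
.4719,.3536,.30,2.053 yaw 0.005 slide [ 4.83 -1.17  5.42]
[0.019, 0.247, -0.779, 1.532, 0.2, 1.301, -0.287]
```

```bash
sed -i 's|print(a,"yaw".*|m2=m@R.from_euler("z",yw).as_matrix(); m=m2; print(a,"yaw",round(yw,3),"slide",np.round(100*m2.T@d,2)); p=np.array([x,y,z]); t=th|' plan.py; python3 plan.py .4719,.3536,.18,2.053 
```

```text
now [0.5047 0.3163 0.3542] 2.058 tilt [0.112 0.074] F [ 0.7 -1.  -2.3] grip 0.241 40.4 t 65.3
.4719,.3536,.18,2.053 yaw 0.005 slide [ 4.59 -3.51 17.17]
```

```bash

python3 -m jog '[{"grip":1,"slide":[2.3,-1.75,2.5],"yaw":0},{"grip":1,"slide":[2.3,-1.75,2.5],"yaw":0},{"grip":1,"slide":[0,0,4],"yaw":0},{"grip":1,"slide":[0,0,4],"yaw":0},{"grip":1,"slide":[0,0,4],"yaw":0},{"grip":1,"slide":[0,0,0],"yaw":0},{"grip":1,"slide":[0,0,0],"yaw":0}]' >/dev/null; python3 plan.py .4719,.3536,.13,2.053 .4719,.3536,.106,2.053;python3 j.py
python3 - <<'E'
from h import *
s=manip.camera("side"); t=manip.camera("top")
cv2.imwrite("pics/g6.png",np.hstack([cv2.resize(s[190:310,130:250],(400,400),interpolation=2),cv2.resize(t[190:310,90:210],(400,400),interpolation=2)]))
E
```

```text
now [0.4726 0.3523 0.1819] 2.055 tilt [0.111 0.074] F [ 1.   0.8 -0.1] grip 0.246 40.3 t 66.0
.4719,.3536,.13,2.053 yaw 0.002 slide [ 0.08 -0.69  5.15]
.4719,.3536,.106,2.053 yaw -0.0 slide [-0.03 -0.32  2.38]
[-0.091, 0.381, -0.756, 1.767, 0.345, 0.983, -0.487]
```

View pics/g6.png

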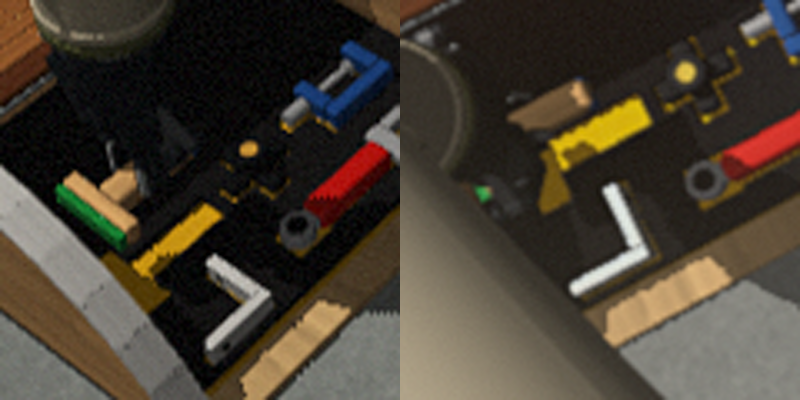

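The scraper hovers above its cut-out, and the other four sit in theirs. I'll lower it.

```bash

python3 -m jog '[{"grip":1,"slide":[0.08,-0.35,2.5],"yaw":0},{"grip":1,"slide":[0,-0.35,2.5],"yaw":0},{"grip":1,"slide":[0,-0.2,1.2],"yaw":0},{"grip":1,"slide":[0,0,0],"yaw":0},{"grip":1,"slide":[0,0,0],"yaw":0}]' >/dev/null; python3 plan.py .4719,.3536,.106,2.053
```

```text
now [0.4708 0.3552 0.1205] 2.058 tilt [0.114 0.075] F [ 0.7 -0.6 -0.7] grip 0.243 40.4 t 66.6
.4719,.3536,.106,2.053 yaw 0.005 slide [-0.22 -0.18  1.43]
```

```bash

python3 -m jog '[{"grip":1,"slide":[-0.22,-0.18,0.5],"yaw":0.005},{"grip":1,"slide":[0,0,0],"yaw":0},{"grip":1,"slide":[0,-0.04,0.4],"yaw":0},{"grip":1,"slide":[0,0,0],"yaw":0}]' >/dev/null; python3 plan.py .4719,.3536,.106,2.053
python3 -m jog '[{"grip":1,"slide":[0,-0.04,0.3],"yaw":0},{"grip":1,"slide":[0,-0.03,0.2],"yaw":0},{"grip":1,"slide":[0,0,0],"yaw":0}]' >/dev/null; python3 plan.py .4719,.3536,.106,2.053
```

```text
now [0.4702 0.3524 0.1093] 2.053 tilt [0.112 0.074] F [-0.6 -0.5 -1.1] grip 0.245 40.4 t 67.0
.4719,.3536,.106,2.053 yaw -0.0 slide [0.03 0.16 0.36]
now [0.4705 0.3526 0.1048] 2.053 tilt [0.112 0.075] F [-0.5 -1.8  3.6] grip 0.243 41.0 t 67.3
.4719,.3536,.106,2.053 yaw -0.0 slide [ 0.02  0.18 -0.1 ]
```

```bash

python3 -m jog '[{"grip":1,"slide":[0,0.12,0],"yaw":0},{"grip":0.2,"slide":[0,0,0],"yaw":0},{"grip":0.2,"slide":[0,0,0],"yaw":0},{"grip":0.2,"slide":[0,0,0],"yaw":0},{"grip":0.2,"slide":[0,0,0],"yaw":0}]' | grep -E "grip|ft"
python3 -m jog '[{"grip":0.2,"slide":[0,0,-2],"yaw":0},{"grip":0,"slide":[0,0,-4],"yaw":0},{"grip":0,"slide":[0,0,-4],"yaw":0},{"grip":0,"slide":[0,0,-4],"yaw":0},{"grip":0,"slide":[0,0,-4],"yaw":0},{"grip":0,"slide":[0,0,-4],"yaw":0},{"grip":0,"slide":[0,0,0],"yaw":0},{"grip":0,"slide":[0,0,0],"yaw":0}]' >/dev/null
python3 plan.py .62,.0,.34,2.053; python3 j.py
```

```text
ft_force: [0.1, 0.3, 1.0]
grip_width: 0.402
now [0.4469 0.3367 0.3234] 2.053 tilt [0.114 0.075] F [ 0.1 -0.8 -0.2] grip 0.501 0.0 t 68.6
.62,.0,.34,2.053 yaw -0.0 slide [-3.784e+01  2.000e-02 -2.200e+00]
[0.009, 0.176, -0.826, 1.669, 0.169, 1.222, -0.366]
```

```bash

python3 -m jog '[{"grip":0,"slide":[-4.7,0,-0.3],"yaw":0},{"grip":0,"slide":[-4.7,0,-0.3],"yaw":0},{"grip":0,"slide":[-4.7,0,-0.3],"yaw":0},{"grip":0,"slide":[-4.7,0,-0.3],"yaw":0},{"grip":0,"slide":[-4.7,0,-0.3],"yaw":0},{"grip":0,"slide":[-4.7,0,-0.3],"yaw":0},{"grip":0,"slide":[-4.7,0,-0.3],"yaw":0},{"grip":0,"slide":[-4.7,0,-0.3],"yaw":0}]' >/dev/null
python3 -m jog '[{"grip":0.1,"slide":[0,0,0],"yaw":0},{"grip":0.1,"slide":[0,0,0],"yaw":0}]' >/dev/null
python3 chk.py top+side scraper:s knob:s spanner:s clamp:s bracket:s; python3 plan.py; python3 j.py
python3 - <<'E'
from h import *
s=cv2.imread("pics/last_side.png"); t=cv2.imread("pics/last_top.png")
cv2.imwrite("pics/g7.png",np.hstack([cv2.resize(s[190:330,140:280],(400,400),interpolation=2),cv2.resize(t[160:300,110:250],(400,400),interpolation=2)]))
E
```

```text
scraper top conf 0.93 fit [481.9 362.8] 0.48 res 0.15 d [2.1 3.7]
scraper side conf 0.81 fit [481.4 354.8] 0.437 res 0.24 d [ 1.5 -4.2]
knob top none [(0.81, [397.0, 311.0])]
knob side conf 0.59 fit [522.8 274.6] 0.487 res 0.13 d [-1.6 -0.1]
spanner top conf 0.91 fit [474.4 215.3] 0.483 res 0.19 d [0.6 4.6]
spanner side conf 0.65 fit [472.2 212.2] 0.507 res 0.24 d [-1.7  1.5]
clamp top conf 0.83 fit [560.  174.1] 0.48 res 0.28 d [ 2.2 -0.4]
clamp side conf 0.66 fit [558.8 172.2] 0.54 res 0.23 d [ 1.  -2.4]
bracket top none [(0.59, [163.0, 209.0])]
bracket side conf 0.65 fit [384.4 324. ] 0.462 res 0.23 d [-1.7 -0. ]
now [0.6183 0.0019 0.3413] 2.053 tilt [0.112 0.074] F [ 0.6 -0.6 -0.5] grip 0.449 0.0 t 70.2
[0.427, 0.288, -0.582, 1.485, 0.101, 1.294, 0.333]
```

View pics/g7.png

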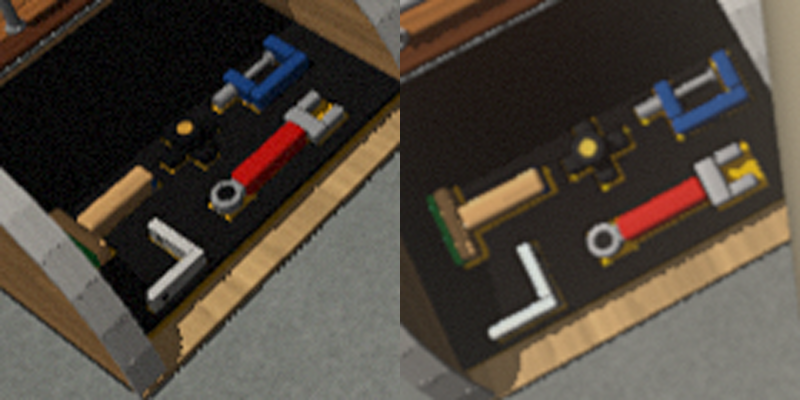

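All five sit in their cut-outs in both views. The scraper was released from a tilted grip, so I'll check that it's level by comparing flat and propped models.

```bash
cat > lev.py <<'E'
from tools import *
im={c:cv2.imread(f"pics/last_{c}.png") for c in("top","side")}
e=[.4805,.3605,.482]; mk={}
for c in im:
    h=cv2.cvtColor(im[c],cv2.COLOR_BGR2HSV); near=cv2.dilate((render(M["scraper"],e,c,(0,0,640,400),.018)>.1).astype(np.uint8),np.ones((7,7)))
    d=manip.masks_of("scraper_mid",c)[0]; mk[c]=d["region"]&(near>0)
    mk[c+"h"]=SEL["scraper"](h,0)&(near>0)&~((h[...,1]>185)&(h[...,0]>18)&(h[...,0]<36)); print(c,mk[c].sum(),mk[c+"h"].sum())
for roll in (-.12,-.06,0,.06,.12):
    parts=[]
    for b in M["scraper"]:
        q=R.from_euler("y",-roll).apply(b); parts.append(q)
    lo=min(q[:,2].min() for q in parts); parts=[q-[0,0,lo] for q in parts]
    r=[]
    for c in ("top","side"):
        for s in ("","h"):
            p,f=fit("scraper",{c:mk[c+s]},[e],.018,parts); r+=[(round(f,3),np.round(p[:2]*1e3,1).tolist())]
    p,f=fit("scraper",{c:mk[c] for c in im},[e],.018,parts)
    print(roll,r,"both",round(f,3),np.round(p,4))
E
python3 lev.py
```

```text
top 591 700
side 526 458
-0.12 [(np.float64(0.188), [479.9, 361.2]), (np.float64(0.172), [478.5, 357.4]), (np.float64(0.237), [477.4, 354.6]), (np.float64(0.418), [477.8, 354.9])] both 0.26 [0.478  0.3593 0.4878]
-0.06 [(np.float64(0.174), [480.8, 361.7]), (np.float64(0.179), [479.1, 358.1]), (np.float64(0.234), [478.9, 354.9]), (np.float64(0.416), [479.1, 357.9])] both 0.249 [0.4795 0.3601 0.4995]
0 [(np.float64(0.154), [482.2, 363.1]), (np.float64(0.19), [479.6, 360.0]), (np.float64(0.235), [481.1, 355.6]), (np.float64(0.412), [482.3, 355.9])] both 0.24 [0.4806 0.361  0.4804]
0.06 [(np.float64(0.144), [482.5, 362.4]), (np.float64(0.201), [480.1, 359.5]), (np.float64(0.246), [480.6, 355.4]), (np.float64(0.423), [482.3, 354.4])] both 0.25 [0.4806 0.3607 0.4937]
0.12 [(np.float64(0.138), [482.6, 361.6]), (np.float64(0.212), [481.7, 360.2]), (np.float64(0.249), [480.3, 354.8]), (np.float64(0.424), [480.9, 355.8])] both 0.26 [0.4816 0.3603 0.5013]
```

```bash

python3 -m jog '[{"grip":1,"slide":[4.7,0,0.3],"yaw":0},{"grip":1,"slide":[4.7,0,0.3],"yaw":0},{"grip":1,"slide":[4.7,0,0.3],"yaw":0},{"grip":1,"slide":[4.7,0,0.3],"yaw":0},{"grip":1,"slide":[4.7,0,0.3],"yaw":0},{"grip":1,"slide":[4.7,0,0.3],"yaw":0},{"grip":1,"slide":[4.7,0,0.3],"yaw":0},{"grip":1,"slide":[4.7,0,0.3],"yaw":0}]' >/dev/null
python3 -m jog '[{"grip":1,"slide":[0,0,0],"yaw":0},{"grip":1,"slide":[0,0,0],"yaw":0}]' >/dev/null
python3 plan.py .4778,.3575,.20,2.053 .4778,.3575,.1204,2.053; python3 j.py
```

```text
now [0.4459 0.3378 0.3228] 2.056 tilt [0.112 0.075] F [ 0.4 -1.4 -0.3] grip 0.002 0.0 t 71.3
.4778,.3575,.20,2.053 yaw 0.003 slide [ 0.08  2.07 12.67]
.4778,.3575,.1204,2.053 yaw -0.0 slide [-0.12 -1.06  7.89]
[0.008, 0.178, -0.827, 1.669, 0.169, 1.223, -0.366]
```

```bash

python3 -m jog '[{"grip":1,"slide":[0,1,4],"yaw":0},{"grip":1,"slide":[0,1,4.5],"yaw":0},{"grip":1,"slide":[0,0,4],"yaw":0},{"grip":1,"slide":[0,-0.5,4],"yaw":0},{"grip":1,"slide":[0,-0.5,2.5],"yaw":0},{"grip":1,"slide":[0,0,0],"yaw":0},{"grip":1,"slide":[0,0,0],"yaw":0},{"grip":1,"slide":[0,0,0],"yaw":0}]' >/dev/null
python3 plan.py .4778,.3575,.1204,2.053
```

```text
now [0.478  0.3556 0.1379] 2.052 tilt [0.115 0.076] F [-1.   0.5  0.9] grip -0.0 0.0 t 72.1
.4778,.3575,.1204,2.053 yaw -0.001 slide [ 0.15 -0.17  1.74]
```

```bash

python3 -m jog '[{"grip":1,"slide":[0.15,-0.1,0.8],"yaw":0},{"grip":1,"slide":[0,0,0.7],"yaw":0},{"grip":1,"slide":[0,0,0],"yaw":0}]' |grep -E "pos|ft"
python3 -m jog '[{"grip":1,"slide":[0,0,0.25],"yaw":0},{"grip":1,"slide":[0,0,0.25],"yaw":0},{"grip":1,"slide":[0,0,0],"yaw":0}]' |grep -E "pos|ft"
python3 -m jog '[{"grip":1,"slide":[0,0,0.2],"yaw":0},{"grip":1,"slide":[0,0,0],"yaw":0}]' |grep -E "pos|ft"
python3 -m jog '[{"grip":1,"slide":[0,0,0.15],"yaw":0},{"grip":1,"slide":[0,0,0],"yaw":0}]' |grep -E "pos|ft"
```

```text
position: [0.4766, 0.3571, 0.12]
ft_force: [0.5, -0.5, 0.2]
position: [0.4773, 0.3577, 0.1156]
ft_force: [0.1, -1.0, -0.3]
position: [0.4776, 0.3579, 0.1137]
ft_force: [-1.1, -0.6, -0.7]
position: [0.4778, 0.3582, 0.1128]
ft_force: [-2.3, -1.9, 4.8]
```

The tips touched at 41 mm, which is the scraper's top when seated flat, so it's level. Next is the handle.

```bash

python3 -m jog '[{"grip":1,"slide":[0,0,-3],"yaw":0},{"grip":1,"slide":[0,0,-4.5],"yaw":0},{"grip":1,"slide":[0,0,-4.5],"yaw":0},{"grip":1,"slide":[0,0,-4.5],"yaw":0},{"grip":0.2,"slide":[0,0,-4.5],"yaw":0},{"grip":0.2,"slide":[0,0,-4],"yaw":0},{"grip":0.2,"slide":[0,0,0],"yaw":0},{"grip":0.2,"slide":[0,0,0],"yaw":0}]' >/dev/null
python3 plan.py .608,.319,.3625,2.053 .6191,.3263,.2635,2.053; python3 j.py
```

```text
now [0.4499 0.3395 0.3607] 2.053 tilt [0.114 0.075] F [-0.  -1.  -0.3] grip 0.398 0.0 t 73.9
.608,.319,.3625,2.053 yaw -0.0 slide [-9.14 12.98  1.47]
.6191,.3263,.2635,2.053 yaw -0.0 slide [-0.   -0.03  9.99]
[0.022, 0.17, -0.844, 1.599, 0.163, 1.298, -0.359]
```

```bash

python3 -m jog '[{"grip":0.2,"slide":[-2.3,3.25,0.35],"yaw":0},{"grip":0.2,"slide":[-2.3,3.25,0.35],"yaw":0},{"grip":0.2,"slide":[-2.3,3.25,0.35],"yaw":0},{"grip":0.2,"slide":[-2.3,3.25,0.35],"yaw":0},{"grip":0.2,"slide":[0,0,0],"yaw":0},{"grip":0.2,"slide":[0,0,0],"yaw":0},{"grip":0.2,"slide":[0,0,0],"yaw":0}]' >/dev/null
python3 plan.py .6191,.3263,.2635,2.053; python3 j.py
```

```text
now [0.6073 0.3192 0.3612] 2.054 tilt [0.11  0.074] F [-0.5  0.5 -0.2] grip 0.401 0.0 t 74.6
.6191,.3263,.2635,2.053 yaw 0.001 slide [-0.07  0.08  9.87]
[-0.031, 0.466, -0.755, 1.267, 0.334, 1.394, -0.264]
```

```bash

python3 -m jog '[{"grip":0.2,"slide":[-0.07,0.08,3],"yaw":0},{"grip":0.2,"slide":[0,0,3],"yaw":0},{"grip":0.2,"slide":[0,0,1.5],"yaw":0},{"grip":0.2,"slide":[0,0,0],"yaw":0},{"grip":0.2,"slide":[0,0,1],"yaw":0},{"grip":0.2,"slide":[0,0,1],"yaw":0},{"grip":0.2,"slide":[0,0,0.4],"yaw":0},{"grip":0.2,"slide":[0,0,0],"yaw":0}]' |grep -E "pos|ft"
python3 -m jog '[{"grip":1,"slide":[0,0,0],"yaw":0},{"grip":1,"slide":[0,0,0],"yaw":0},{"grip":1,"slide":[0,0,0],"yaw":0},{"grip":1,"slide":[0,0,0],"yaw":0},{"grip":1,"slide":[0,0,0],"yaw":0},{"grip":1,"slide":[0,0,0],"yaw":0}]' 40
python3 - <<'E'
import numpy as np
# arc from q=1.31 down to 0, in tool axes: tool z leans +x by .135 (cab frame)
b=np.radians(23); q=np.linspace(1.31,-.01,25); x=-25.7*np.cos(b+q); z=25.7*np.sin(b+q); a=.135
for i in range(24):
    dx,dz=x[i+1]-x[i],z[i+1]-z[i]; print(round(q[i+1],2),"y",round(dx*np.cos(a)+dz*np.sin(a),2),"z",round(dx*np.sin(a)-dz*np.cos(a),2))
E
```

```text
position: [0.6203, 0.3255, 0.2638]
ft_force: [-0.7, -1.0, 0.6]
clock: 76.0
position: [0.6191, 0.3251, 0.2647]
ee_rot: [0.517, 0.853, 0.059, 0.028]
ft_force: [-10.4, -6.3, 6.0]
grip_width: 0.121
grasp_force: 39.5
1.26 y -1.37 z -0.35
1.2 y -1.39 z -0.27
1.14 y -1.4 z -0.19
1.09 y -1.41 z -0.12
1.04 y -1.41 z -0.04
0.98 y -1.41 z 0.04
0.92 y -1.41 z 0.12
0.87 y -1.4 z 0.19
0.82 y -1.39 z 0.27
0.76 y -1.37 z 0.35
0.7 y -1.35 z 0.42
0.65 y -1.32 z 0.49
0.6 y -1.3 z 0.57
0.54 y -1.26 z 0.64
0.49 y -1.23 z 0.7
0.43 y -1.18 z 0.77
0.38 y -1.14 z 0.83
0.32 y -1.09 z 0.9
0.27 y -1.04 z 0.95
0.21 y -0.99 z 1.01
0.16 y -0.93 z 1.06
0.1 y -0.87 z 1.11
0.05 y -0.81 z 1.16
-0.01 y -0.74 z 1.2
```

```bash

python3 -m jog '[{"grip":1,"slide":[0,-1.37,-0.35],"yaw":0},{"grip":1,"slide":[0,-1.39,-0.27],"yaw":0},{"grip":1,"slide":[0,-1.4,-0.19],"yaw":0},{"grip":1,"slide":[0,-1.41,-0.12],"yaw":0},{"grip":1,"slide":[0,0,0],"yaw":0}]' |grep -E "pos|ft"
python3 -m jog '[{"grip":1,"slide":[0,-1.41,-0.04],"yaw":0},{"grip":1,"slide":[0,-1.41,0.04],"yaw":0},{"grip":1,"slide":[0,-1.41,0.12],"yaw":0},{"grip":1,"slide":[0,-1.4,0.19],"yaw":0},{"grip":1,"slide":[0,0,0],"yaw":0}]' |grep -E "pos|ft"
python3 j.py; python3 plan.py
```

```text
position: [0.5701, 0.2993, 0.2674]
ft_force: [-1.9, 0.0, 5.1]
position: [0.5217, 0.274, 0.2577]
ft_force: [-4.7, -4.2, 12.3]
[0.12, 0.302, -0.8, 1.688, 0.251, 1.111, -0.258]
now [0.5217 0.274  0.2577] 2.053 tilt [0.116 0.075] F [-4.7 -4.2 12.3] grip 0.122 42.1 t 77.0
```

```bash

python3 -m jog '[{"grip":1,"slide":[0,-1.39,0.23],"yaw":0},{"grip":1,"slide":[0,-1.37,0.35],"yaw":0},{"grip":1,"slide":[0,-1.35,0.42],"yaw":0},{"grip":1,"slide":[0,-1.32,0.49],"yaw":0},{"grip":1,"slide":[0,0,0],"yaw":0}]' |grep -E "pos|ft"
python3 -m jog '[{"grip":1,"slide":[0,-1.3,0.55],"yaw":0},{"grip":1,"slide":[0,-1.26,0.64],"yaw":0},{"grip":1,"slide":[0,-1.23,0.7],"yaw":0},{"grip":1,"slide":[0,0,0],"yaw":0}]' |grep -E "pos|ft"
python3 j.py; python3 plan.py
```

```text
position: [0.4751, 0.2495, 0.2339]
ft_force: [-3.6, -3.8, 3.5]
position: [0.4437, 0.2331, 0.2094]
ft_force: [-0.8, -4.9, -0.8]
[0.221, 0.138, -0.834, 1.952, 0.128, 0.967, -0.187]
now [0.4437 0.2331 0.2094] 2.052 tilt [0.111 0.072] F [-0.8 -4.9 -0.8] grip 0.118 42.5 t 77.9
```

```bash

python3 -m jog '[{"grip":1,"slide":[0,-1.18,0.77],"yaw":0},{"grip":1,"slide":[0,-1.14,0.83],"yaw":0},{"grip":1,"slide":[0,-1.09,0.9],"yaw":0},{"grip":1,"slide":[0,0,0],"yaw":0}]' |grep -E "pos|ft"
python3 j.py
python3 -m jog '[{"grip":1,"slide":[0,-1.04,0.95],"yaw":0},{"grip":1,"slide":[0,-0.99,1.01],"yaw":0},{"grip":1,"slide":[0,0,0],"yaw":0}]' |grep -E "pos|ft"
python3 j.py; python3 plan.py
```

```text
position: [0.417, 0.2192, 0.1796]
ft_force: [6.4, -4.2, -9.1]
[0.239, 0.101, -0.839, 2.053, 0.099, 0.89, -0.17]
position: [0.4013, 0.2111, 0.1573]
ft_force: [5.1, -5.3, -7.8]
[0.243, 0.093, -0.841, 2.113, 0.096, 0.835, -0.171]
now [0.4013 0.2111 0.1573] 2.052 tilt [0.111 0.072] F [ 5.1 -5.3 -7.8] grip 0.116 42.7 t 78.6
```

```bash

python3 -m jog '[{"grip":1,"slide":[0,-0.85,1.06],"yaw":0},{"grip":1,"slide":[0,-0.82,1.11],"yaw":0},{"grip":1,"slide":[0,0,0],"yaw":0}]' |grep -E "pos|ft"
python3 -m jog '[{"grip":1,"slide":[0,-0.76,1.16],"yaw":0},{"grip":1,"slide":[0,0,0],"yaw":0}]' |grep -E "pos|ft"
python3 -m jog '[{"grip":1,"slide":[0,-0.6,0.9],"yaw":0},{"grip":1,"slide":[0,0,0],"yaw":0}]' |grep -E "pos|ft"
python3 j.py
```

```text
position: [0.388, 0.2044, 0.1328]
ft_force: [0.9, -9.4, -4.3]
position: [0.3821, 0.2014, 0.12]
ft_force: [-2.3, -11.5, -3.2]
position: [0.3783, 0.1994, 0.1107]
ft_force: [-0.6, -11.5, -3.5]
[0.227, 0.126, -0.836, 2.207, 0.145, 0.726, -0.221]
```

```bash

python3 -m jog '[{"grip":1,"slide":[0,-0.25,0.4],"yaw":0},{"grip":1,"slide":[0,0,0],"yaw":0}]' |grep -E "pos|ft"
python3 -m jog '[{"grip":1,"slide":[0,-0.1,0.2],"yaw":0},{"grip":1,"slide":[0,0,0],"yaw":0}]' |grep -E "pos|ft"
```

```text
position: [0.3775, 0.1997, 0.1078]
ft_force: [-1.2, -10.8, 3.5]
position: [0.3775, 0.1997, 0.1071]
ft_force: [-13.8, -16.4, 38.8]
```

Force rose sharply with no further motion, so the shutter is on its lower stop. I'll release and retreat.

```bash

python3 -m jog '[{"grip":1,"slide":[0,0,-0.2],"yaw":0},{"grip":0.25,"slide":[0,0,0],"yaw":0},{"grip":0.25,"slide":[0,0,0],"yaw":0},{"grip":0.25,"slide":[0,0,0],"yaw":0},{"grip":0.25,"slide":[0,0,0],"yaw":0},{"grip":0.25,"slide":[0,0,-1],"yaw":0},{"grip":0.25,"slide":[0,0,-1.5],"yaw":0},{"grip":0.25,"slide":[0,0,0],"yaw":0}]'
python3 -m jog '[{"grip":0.25,"slide":[0,0,-3],"yaw":0},{"grip":0.25,"slide":[0,0,-4],"yaw":0},{"grip":0.25,"slide":[0,0,-4],"yaw":0},{"grip":0.25,"slide":[0,0,-4],"yaw":0},{"grip":0.25,"slide":[-4,2,0],"yaw":0},{"grip":0.25,"slide":[-4,2,0],"yaw":0},{"grip":0.25,"slide":[-4,2,0],"yaw":0},{"grip":0.25,"slide":[-4,2,0],"yaw":0}]' >/dev/null
python3 -m jog '[{"grip":0.25,"slide":[-4,2,0],"yaw":0},{"grip":0.25,"slide":[-4,2,0],"yaw":0},{"grip":0.25,"slide":[0,0,0],"yaw":0},{"grip":0.25,"slide":[0,0,0],"yaw":0}]'
python3 - <<'E'
from h import *
s=manip.camera("side"); t=manip.camera("top")
cv2.imwrite("pics/end.png",np.hstack([cv2.resize(s[140:340,70:320],(400,320),interpolation=2),cv2.resize(t[80:310,40:290],(400,368),interpolation=2)[:320]]))
p=np.array([.596,.309,.485]); Rz=R.from_euler("z",p[2]).as_matrix()
for q in (0,.05,.1):
    a_=np.radians(23)+q; w=np.array([[-.257*np.cos(a_),y,.257*np.sin(a_)-.05] for y in(-.065,.065)])@Rz.T+[p[0],p[1],0]; print(q,"top crop",np.round((proj(w,"top")-[40,80])*1.6+[400,0]).tolist(),"side",np.round((proj(w,"side")-[70,140])*1.6).tolist())
E
```

```text
clock: 80.5
position: [0.3745, 0.1992, 0.1339]
ee_rot: [0.517, 0.853, 0.062, 0.029]
ft_force: [-0.7, 0.1, 0.4]
grip_width: 0.377
grasp_force: 0.0
clock: 81.7
position: [0.5742, 0.0293, 0.2923]
ee_rot: [0.518, 0.853, 0.061, 0.028]
ft_force: [0.7, 0.5, -0.3]
grip_width: 0.377
grasp_force: 0.0
0 top crop [[703.0, 280.0], [624.0, 323.0]] side [[315.0, 169.0], [258.0, 224.0]]
0.05 top crop [[699.0, 276.0], [620.0, 320.0]] side [[312.0, 163.0], [255.0, 218.0]]
0.1 top crop [[696.0, 272.0], [616.0, 316.0]] side [[308.0, 156.0], [251.0, 212.0]]
```

View pics/end.png

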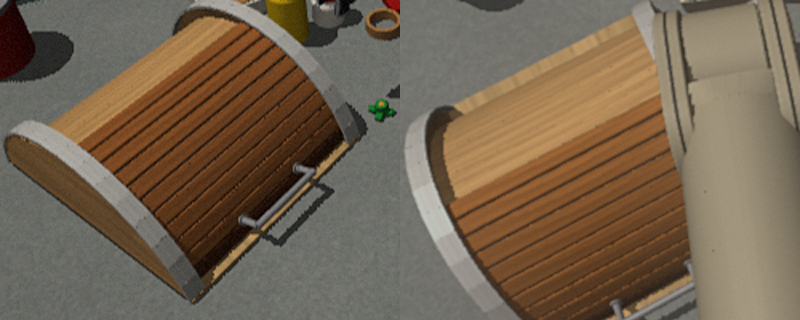

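The handle bar in the side crop runs from (312,172) to (258,224), which matches q≈0. The shutter is fully down and the arm is clear.

```bash
python3 -c "
from workcell import manip
print(manip.hand_in())"
```

```text
the job is handed in; nothing more can be done
None
```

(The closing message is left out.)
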